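Take the counting-kit pile apart

TASK

The counting kit has been left in one pile on the desk: a white dropper bottle on a round tin on a square case on an oblong case. Working down from the top, take each thing off and set it upright on its own holder plate, down between that plate's corner brackets or pins: bottle on the small round plate, tin on the larger round plate, square case on the square plate, oblong case on the oblong plate. Let go of everything, never tip anything over, and leave the black canister and the amber bottle where they stand.

Things in the scene. Friction and masses are not known exactly. Their poses are not given: they have to be found in the camera images.
- dropper_center (a point): white plastic dropper bottle with a black screw cap, top of the pile at the start: round body 30 mm diameter and 50 mm high, then a narrow cap (17 mm) up to 78 mm overall; 55 g. Grip it by the body. The point is on its axis half-way up (39 mm above its underside); z up
- round_tin_center (a point): round steel tin with flat lid (fixed), under the bottle: 46 mm diameter, 44 mm high, 100 g. The point is its centre, 22 mm above its underside; z up
- chamber_case_center (a point): square black case (lid fixed), under the tin: 56 x 56 mm, 44 mm high, 140 g. The point is its centre, 22 mm above its underside; x and y square to its sides, z up
- slide_case_center (a point): oblong grey case (lid fixed), bottom of the pile, on the desk: 64 mm along its x, 100 mm along its y, 44 mm high, 250 g. Grip it across the 64 mm. The point is its centre, 22 mm above its underside; z up. (Behind the pile a fixed analyser, 0.44 m tall, has its front at world x = 0.565 m from y = -0.08 to 0.18 m: pass in front of it)
- small_place_seat (a point): the smaller round white holder plate, 64 mm diameter, 4 mm thick, fixed to the desk, with four upright pins of 6 mm diameter, 25 mm from the centre on the diagonals of its x and y axes, that stand 9.5 mm above the plate: place of the dropper bottle (7 mm room all round). The point is the centre of the plate's top face, on which the bottle stands; z up
- round_place_seat (a point): the larger round white holder plate, 84 mm diameter, 4 mm thick, fixed, with four upright pins of 8 mm diameter, 34 mm from the centre on the diagonals of its x and y axes, that stand 9.5 mm above the plate: place of the round tin (7 mm room all round). The point is the centre of the plate's top face; z up
- square_place_seat (a point): square white holder plate, 86 x 86 mm, 4 mm thick, fixed, with an angle bracket 9.5 mm high and 5 mm thick at each corner, enclosing 72 x 72 mm, the middle 44 mm of each side open: place of the square case (8 mm room on each side). The point is the centre of the plate's top face; x and y along its sides, z up
- oblong_place_seat (a point): oblong white holder plate, 94 mm along its x, 130 mm along its y, 4 mm thick, fixed, with an angle bracket 9.5 mm high and 5 mm thick at each corner, enclosing 80 mm along x and 116 mm along y, the middle of each side open (48 and 84 mm): place of the oblong case (8 mm room on each side, long side along y). The point is the centre of the plate's top face; z up
- canister_center (a point): bystander, leave it standing: black lidded canister 37 x 37 x 63 mm, loose on the desk. The point is half-way up
- amber_bottle_center (a point): bystander, leave it standing: amber dropper bottle with a black cap, 33 mm diameter, 93 mm high, loose on the desk (taller than the white bottle of the pile). The point is half-way up
Not all that is in view belongs to the job. What is shaped like the part that bears round_tin_center but green or yellow is not meant. Leave any blue look-alike of the part that bears oblong_place_seat alone.

How it is judged (in metres and radians):
On the way, in this order (a step that is already met when the one before it is completed fails the run):
1. the white dropper bottle stands on its own plate, let go (horizontal distance between dropper_center and small_place_seat below 0.015 m and z of dropper_center in the frame of small_place_seat between 0.035 and 0.043 m and angle between dropper_center's own z axis and vertical below 0.06 rad and contact force between dropper and the fingers below 0.05 N and linear speed of dropper below 0.02 m/s), for 0.2 s.
2. the round tin stands on its own plate, let go (horizontal distance between round_tin_center and round_place_seat below 0.015 m and z of round_tin_center in the frame of round_place_seat between 0.018 and 0.026 m and angle between round_tin_center's own z axis and vertical below 0.06 rad and contact force between round_tin and the fingers below 0.05 N and linear speed of round_tin below 0.02 m/s), for 0.2 s.
3. the square case stands on its own plate, let go (horizontal distance between chamber_case_center and square_place_seat below 0.015 m and z of chamber_case_center in the frame of square_place_seat between 0.018 and 0.026 m and angle between chamber_case_center's own z axis and vertical below 0.06 rad and contact force between chamber_case and the fingers below 0.05 N and linear speed of chamber_case below 0.02 m/s), for 0.2 s.
4. the oblong case stands on its own plate, let go (horizontal distance between slide_case_center and oblong_place_seat below 0.015 m and z of slide_case_center in the frame of oblong_place_seat between 0.018 and 0.026 m and angle between slide_case_center's own z axis and vertical below 0.06 rad and contact force between slide_case and the fingers below 0.05 N and linear speed of slide_case below 0.02 m/s), for 0.2 s.
At the end, for the whole second after the job is handed in: all four things stand upright (within 0.06 rad), released and at rest, each down on its own plate (height within 4 mm, so on no pin or bracket) and within 15 mm of the plate's centre (all of step 1 and all of step 2 and all of step 3 and all of step 4); the robot touches nothing.
It fails at once if the black canister is moved more than 30 mm or tipped over (distance of canister_center from where it was at the start of the episode above 0.03 m or angle between canister_center's own z axis and vertical above 0.6 rad).
It fails at once if the amber bottle is moved more than 30 mm or tipped over (distance of amber_bottle_center from where it was at the start of the episode above 0.03 m or angle between amber_bottle_center's own z axis and vertical above 0.6 rad).
It fails at once if a thing of the pile is tipped over (angle between any of dropper_center, round_tin_center, chamber_case_center, slide_case_center's own z axis and vertical above 0.8 rad).
It also fails if it takes over 120 s, if anything falls off the work surface, if the arm or the gripper's body presses on something with over 40 N, if the wrist force passes 120 N, or if a joint passes its speed limit or range.

ROBOT

A 6-joint arm with a two-finger parallel gripper is mounted at the origin on a cart in front of the work surface, level with it; the furniture and walls round the work are solid. World frame = base frame: x ahead of the robot, y to its left, z up, the work surface at z = 0. Lengths are in mm, angles in rad, forces in N, time in s.
With the tool pointing down it reaches from about 325 to 900 mm from the base axis. Payload 3.5 kg.
Tool frame: the origin (TCP) lies at the very end of the fingers, on their centre line; the grasp point (between the pads) lies 19 mm behind it (grip_depth is the distance from the TCP to the grasp point, in mm); z points along the fingers, y is the direction in which the jaws open and shut (so a half turn about z gives the same grasp; the last joint's range is limited). The gripper opens to 85 mm and grips with 20 to 120 N. Pads are 22 mm wide; open, the fingers measure 114 mm over their backs; the gripper's body (76 mm by 85 mm) begins 54 mm behind the grasp point. The pads swing forward as they close: fully open they stand 13 mm farther back than shut.
Start: joints at [-1.424, 0.276, -0.026, 1.268, 0, 1.467], TCP at [154.494, -605.602, 231.313] pointing down, gripper open.
Joint ranges: [-3.12, 3.12], [-0.85, 1.88], [-1.08, 1.24], [-1.95, 2.15], [-1.57, 1.53], [-3.14, 3.14]. Speed limits (rad/s): [2.57, 2.57, 3.14, 3.14, 3.14, 3.14].

INTERFACE

Orientations are given as a unit quaternion [w, x, y, z].
In Python, from workcell import read_state, grab_frame, camera_model, finish_job, grip_depth gives the robot as it stands.
- The arm moves only by the shell command python3 -m handwheel 'ROWS'. ROWS is JSON, a list of rows, each a list of 3 entries, a list of its own where there are three numbers: the shift along the tool's x, y, z in mm, then the turn, a rotation vector about the tool's x, y, z in degrees, then the closure in counts, from 0 (fully open) to 255 (shut). A call has 1 to 5 rows; each row is the pose to reach, as a shift and turn from the pose commanded when the call began, along the tool's axes at that moment; what a row does not reach only later rows make up. A row lasts 1/8 s, in which the tool goes at most 62.5 mm and 10.7 degrees, less where a joint would pass 70% of its speed; a pose out of reach is approached as far as the arm can. A call with a gripper value outside its range is refused whole. The fingers move at their own pace and stop on an object; the grip force is fixed at half the most. Time passes only in rows, so rows that repeat a pose let the fingers close. It gives the time, the measured TCP pose, the force and the opening at its end, in the units of the state.
- read_state(): the state, without advancing time (a new reading comes with each control period).
- grab_frame(name): name is "scene" or "side" or "wrist"; returns the picture (400x640x3 uint8, red, green, blue); there is no depth.
- camera_model(name): a dict with "mtx" (3x3 intrinsics, pixels), "T" (4x4, takes a point from camera to world coordinates). Camera axes: x right, y down, z forward; pixel columns grow to the right and rows downward; lengths in mm; the calibration is good to about 2 mm. A picture is of the moment at which its call begins: read the wrist's pose just before it. camera_model takes no time and is no camera call; for the wrist camera it gives the pose at the moment of the call.
- finish_job(): hands the job in, once; it reports no verdict.
The state is a dict: "clock": time; "q": joint angles; "joint_velocities": joint speeds; "tau": joint torques, N m; "position": TCP position; "tool_rot": TCP orientation; "contact_force": force on the tool from outside, world axes, zero at the start; "moment": the same for the moment, N m; "gripper_width": opening from 0.0 (shut) to 1.0 (fully open).
Only numpy, scipy, OpenCV 4.12 (cv2) and the standard library are available. Lean on these libraries where they do the work, as an engineer would, in place of code of your own. Each camera call takes 0.05 s, during which the arm holds its last target.

## Working session

There is one attempt and no reset: what is moved stays moved. The work goes in short steps, Python scripts to look and compute and a shell command to move; the robot and the scene stay as the last step left them, time stands still between calls to the robot, and variables do not carry over. Pictures are saved under pics/ and viewed, and the job is handed in when it is done.

```bash
mkdir -p pics; ls; python3 - <<'E'
from workcell import *
import cv2
s=read_state();print(s, grip_depth)
for n in("scene","side","wrist"):
    im=grab_frame(n);cv2.imwrite(f"pics/{n}0.png",im[:,:,::-1])
    m=camera_model(n);print(n,m)
E
```

```text
pics
{'clock': 0.0, 'q': array([-1.42441034e+00,  2.77088356e-01, -2.78707212e-02,  1.26797055e+00,
       -4.67899571e-05,  1.46743258e+00]), 'joint_velocities': array([-0.00105845,  0.00132843, -0.00012387,  0.00188188,  0.00021653,
       -0.00049394]), 'tau': array([ 6.75323226e-04, -4.45513129e+01,  2.95200330e+01,  1.66117394e-02,
        4.72394527e-05,  6.59800705e-06]), 'position': array([ 154.36332185, -604.85209458,  230.19217785]), 'tool_rot': array([-1.06589856e-03,  9.92212693e-01,  1.24550528e-01, -4.63325883e-05]), 'contact_force': array([-0.79757937,  0.19254804, -0.05439338]), 'moment': array([-0.02136875,  0.03160118, -0.01070811]), 'gripper_width': 1.001698057058874} 18.700000000000003
scene {'mtx': array([[467.43638338,   0.        , 317.03211493],
       [  0.        , 467.43638338, 195.25339034],
       [  0.        ,   0.        ,   1.        ]]), 'T': array([[ 5.05865489e-01, -3.53234816e-01,  7.86972217e-01,
        -4.25219512e+02],
       [-8.62471688e-01, -2.23591428e-01,  4.54036849e-01,
        -5.58121377e+02],
       [ 1.55786190e-02, -9.08422830e-01,
[... 461 characters left out ...]
156071e+03],
       [-2.13705892e-02, -7.72361403e-01, -6.34823725e-01,
         1.10684634e+03],
       [ 0.00000000e+00,  0.00000000e+00,  0.00000000e+00,
         1.00000000e+00]])}
wrist {'mtx': array([[337.7807538 ,   0.        , 322.57836598],
       [  0.        , 337.7807538 , 203.04845849],
       [  0.        ,   0.        ,   1.        ]]), 'T': array([[ 2.46703341e-01, -9.16397525e-01, -3.15203170e-01,
         2.34563653e+02],
       [-9.69089681e-01, -2.33835310e-01, -7.86526442e-02,
        -5.84812586e+02],
       [-1.62854245e-03,  3.24864009e-01, -9.45759337e-01,
         3.72744870e+02],
       [ 0.00000000e+00,  0.00000000e+00,  0.00000000e+00,
         1.00000000e+00]])}
```

View pics/scene0.png

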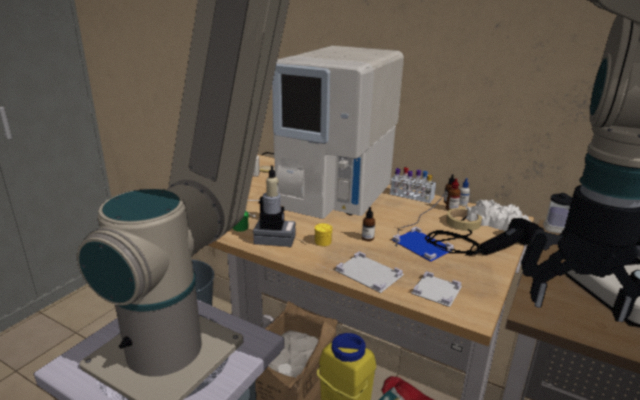

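View pics/side0.png

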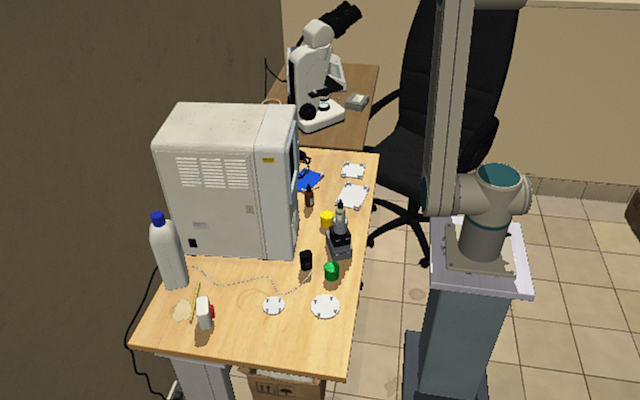

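View pics/wrist0.png

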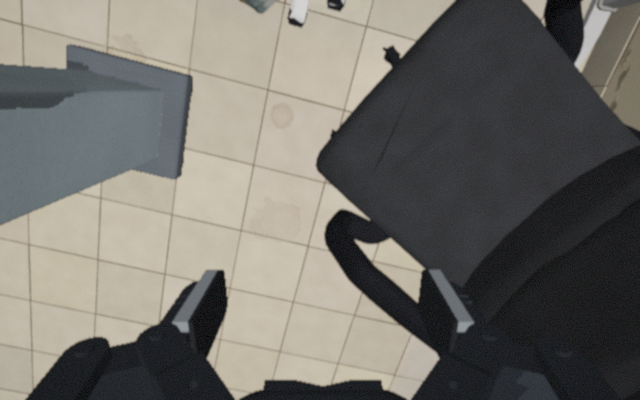

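```bash
python3 - <<'E'
import cv2
im=cv2.imread("pics/side0.png")
c=cv2.resize(im[140:340,240:400],None,fx=3.7,fy=3,interpolation=cv2.INTER_CUBIC) if 0 else cv2.resize(im[140:340,220:400],None,fx=3,fy=3,interpolation=cv2.INTER_CUBIC)
cv2.imwrite("pics/side0c.png",c)
im=cv2.imread("pics/scene0.png")
cv2.imwrite("pics/scene0c.png",cv2.resize(im[150:310,225:475],None,fx=3,fy=3,interpolation=cv2.INTER_CUBIC))
E
```

```text
(no output)
```

View pics/side0c.png

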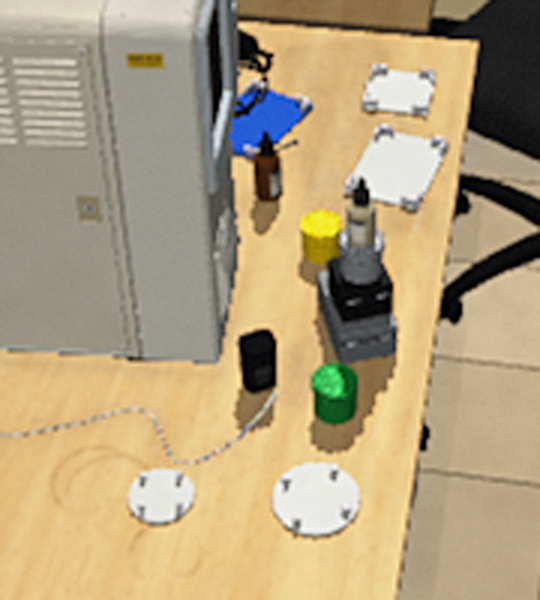

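View pics/scene0c.png

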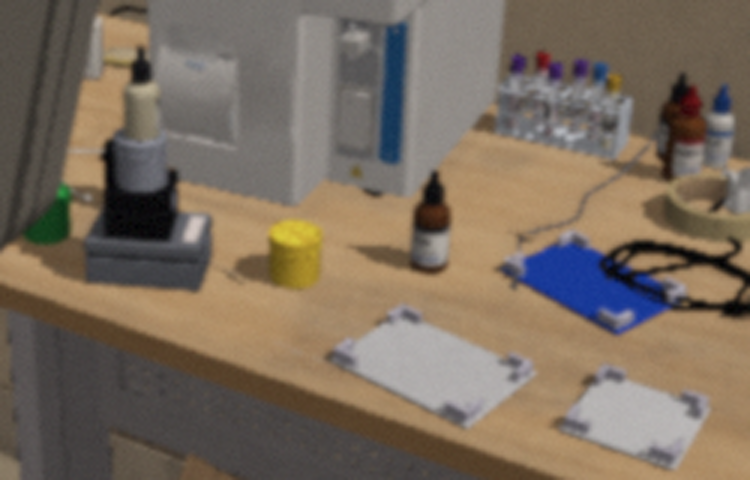

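```bash
cat > h.py <<'E'
import numpy as np, cv2
from workcell import *
from scipy.spatial.transform import Rotation as R
def w(m,uv,z):
    uv=np.atleast_2d(np.array(uv,float)); K,T=m["mtx"],m["T"]
    d=(np.c_[uv,np.ones(len(uv))]@np.linalg.inv(K).T)@T[:3,:3].T
    o=T[:3,3]; return (o+d*((z-o[2])/d[:,2])[:,None])[:,:2]
def proj(m,P):
    P=np.atleast_2d(np.array(P,float)); K,T=m["mtx"],m["T"]
    c=(P-T[:3,3])@T[:3,:3]; p=c@K.T; return p[:,:2]/p[:,2:]
def tr():
    s=read_state(); q=s["tool_rot"]; return s,R.from_quat([q[1],q[2],q[3],q[0]])
def rel(target,yaw=None):
    """shift in tool axes (mm) from measured pose to world xyz; turn deg about tool z so that tool y axis lies at heading yaw deg (mod 180)"""
    s,r=tr(); M=r.as_matrix()
    sh=M.T@(np.array(target)-s["position"])
    out=[np.round(sh,1)]
    if yaw is not None:
        # desired: tool z down, y axis at yaw
        best=None
        for k in(0,180):
            a=np.radians(yaw+k); y=np.array([np.cos(a),np.sin(a),0]); z=np.array([0,0,-1.]); x=np.cross(y,z)
            rv=(r.inv()*R.from_matrix(np.c_[x,y,z])).as_rotvec(degrees=True)
            out.append(np.round(rv,2))
    return s["position"].round(1),s["clock"],out
E
python3 - <<'E'
from h import *
m=camera_model("side");c=lambda x,y:[220+x/3-.33,140+y/3-.33]
def show(n,pts,z): print(n,w(m,[c(*p) for p in pts],z).round(1).tolist())
show("small",[(161,495)],4)
show("small pinsbase",[(141,487),(180,487),(181,519),(141,516)],4)
show("round",[(316,498)],4)
show("round pins",[(286,492),(332,479),(347,521),(297,531)],4)
show("sq corners",[(370,64),(436,68),(429,114),(362,110)],4)
show("ob corners",[(380,124),(447,142),(415,208),(346,190)],4)
show("case top",[(322,310),(386,308),(396,344),(336,350)],44)
show("tip",[(361,183)],44*3+78)
show("tin top",[(361,238)],44*3)
show("amber",[(267,197)],0);show("canister",[(260,385)],0);show("green",[(335,412)],0);show("yellow",[(320,255)],0)
show("blue",[(265,120)],4)
m=camera_model("scene");c=lambda x,y:[225+x/3-.33,150+y/3-.33]
show("tip",[(141,52)],210);show("amber",[(430,268)],0)
show("ob",[(433,364)],4);show("sq",[(637,415)],4)
show("case",[(90,254),(209,262)],44)
s,r=tr();print(r.as_matrix().round(3)); wm=camera_model("wrist")
M=wm["T"];T=np.eye(4);T[:3,:3]=r.as_matrix();T[:3,3]=s["position"];print((np.linalg.inv(T)@M).round(3))
E
```

```text
small [[588.2, 322.9]]
small pinsbase [[609.6, 316.8], [572.5, 310.7], [562.6, 346.9], [600.7, 349.8]]
round [[441.6, 302.1]]
round pins [[471.0, 299.9], [430.2, 277.4], [408.5, 323.5], [452.7, 342.3]]
sq corners [[490.0, -413.8], [402.2, -417.8], [400.5, -315.7], [485.9, -311.1]]
ob corners [[459.3, -285.5], [372.3, -261.8], [397.1, -131.2], [482.1, -151.0]]
case top [[470.4, 92.3], [404.7, 78.8], [387.9, 128.5], [447.0, 146.5]]
tip [[432.9, 77.7]]
tin top [[433.0, 71.3]]
amber [[574.0, -128.3]]
canister [[523.3, 166.7]]
green [[441.1, 190.2]]
yellow [[494.7, -37.7]]
blue [[604.7, -271.5]]
tip [[423.7, 58.2]]
amber [[571.6, -140.4]]
ob [[430.7, -207.5]]
sq [[449.1, -363.7]]
case [[372.7, 78.4], [413.5, -11.9]]
[[ 0.969  0.247 -0.   ]
 [ 0.247 -0.969  0.002]
 [ 0.    -0.002 -1.   ]]
[[-0.00000e+00 -9.46000e-01 -3.25000e-01  8.26970e+01]
 [ 1.00000e+00 -0.00000e+00 -0.00000e+00 -5.00000e-03]
 [-0.00000e+00 -3.25000e-01  9.46000e-01 -1.42326e+02]
 [ 0.00000e+00  0.00000e+00  0.00000e+00  1.00000e+00]]
```

```bash
python3 -m handwheel '[[[34,-24,-3],[0,0,0],0],[[68,-48,-6],[0,0,0],0],[[102,-72,-9],[0,0,0],0],[[135,-96,-12],[0,0,0],0],[[168,-120,-15],[0,0,0],0]]' && python3 -m handwheel '[[[34,-24,-3],[0,0,3],0],[[68,-48,-6],[0,0,6],0],[[102,-72,-9],[0,0,9],0],[[135,-96,-12],[0,0,12],0],[[168,-120,-15],[0,0,14.3],0]]' && python3 -m handwheel '[[[0,0,0],[0,0,0],0],[[0,0,0],[0,0,0],0]]'
python3 - <<'E'
from h import *
np.savez("w1.npz",T=camera_model("wrist")["T"]);cv2.imwrite("pics/w1.png",grab_frame("wrist")[:,:,::-1]);print(read_state()["position"])
E
```

```text
clock: 0.78
position: [288.2, -446.5, 246.1]
tool_rot: [-0.0, 0.992, 0.125, -0.0]
contact_force: [0.7, 0.3, -1.0]
gripper_width: 0.999
clock: 1.4
position: [421.3, -288.7, 261.1]
tool_rot: [-0.0, 1.0, -0.001, -0.0]
contact_force: [0.6, -0.2, 0.6]
gripper_width: 1.0
clock: 1.65
position: [420.4, -290.1, 261.0]
tool_rot: [0.0, 1.0, 0.0, -0.0]
contact_force: [0.4, 1.2, -1.1]
gripper_width: 0.996
[ 420.20126182 -290.38238574  261.00457404]
```

View pics/w1.png

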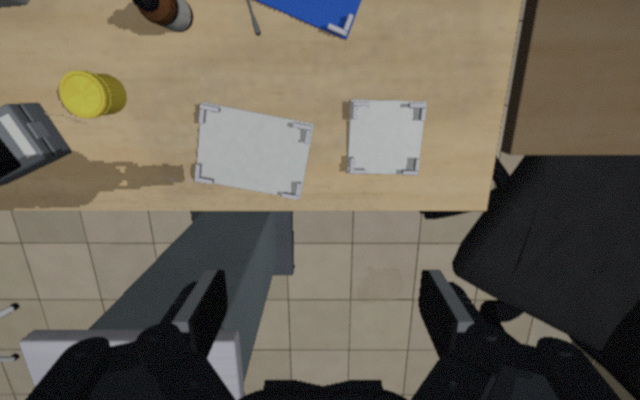

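```bash
python3 - <<'E'
from h import *
m=camera_model("wrist");m["T"]=np.load("w1.npz")["T"]
im=cv2.imread("pics/w1.png");hsv=cv2.cvtColor(im,cv2.COLOR_BGR2HSV)
mask=((hsv[:,:,1]<38)&(hsv[:,:,2]>110)).astype(np.uint8);mask[207:]=0
mask=cv2.morphologyEx(mask,cv2.MORPH_CLOSE,np.ones((5,5)))
n,l,st,ce=cv2.connectedComponentsWithStats(mask)
for i in range(1,n):
    if 3000<st[i,4]<15000:
        cs,_=cv2.findContours((l==i).astype(np.uint8),cv2.RETR_EXTERNAL,cv2.CHAIN_APPROX_NONE)
        P=w(m,max(cs,key=len).reshape(-1,2),4).astype(np.float32)
        r=cv2.minAreaRect(P);print(st[i],r)
E
```

```text
[ 347   99   80   77 5495] ((446.2819519042969, -363.8182678222656), (87.7703628540039, 86.64327239990234), 88.35978698730469)
[ 194  102  120   98 8773] ((428.7925109863281, -206.40850830078125), (132.07473754882812, 96.11582946777344), 79.06390380859375)
```

```bash
python3 -m handwheel '[[[-3,-41,-14],[0,0,0],0],[[-6,-82,-28],[0,0,0],0],[[-9,-123,-42],[0,0,0],0],[[-12,-164,-56],[0,0,0],0],[[-15,-205,-70],[0,0,0],0]]' && python3 -m handwheel '[[[-3,-41,0],[0,0,0],0],[[-6,-82,0],[0,0,0],0],[[-9,-123,0],[0,0,0],0],[[-12,-164,0],[0,0,0],0],[[-15,-205,0],[0,0,0],0]]' && python3 -m handwheel '[[[0,0,0],[0,0,0],0],[[0,0,0],[0,0,0],0]]'
python3 - <<'E'
from h import *
np.savez("w2.npz",T=camera_model("wrist")["T"]);cv2.imwrite("pics/w2.png",grab_frame("wrist")[:,:,::-1]);print(read_state()["position"])
E
```

```text
clock: 2.33
position: [405.1, -84.9, 331.6]
tool_rot: [0.0, 1.0, -0.001, -0.0]
contact_force: [0.5, 1.4, -0.3]
gripper_width: 0.997
clock: 2.95
position: [391.7, 86.9, 331.2]
tool_rot: [-0.013, 1.0, 0.019, -0.001]
contact_force: [-0.2, 0.1, -0.7]
gripper_width: 1.001
clock: 3.2
position: [392.1, 85.4, 331.2]
tool_rot: [-0.013, 1.0, 0.018, -0.0]
contact_force: [-0.7, 1.1, -1.0]
gripper_width: 1.003
[392.13981135  85.39337003 331.25476309]
```

View pics/w2.png

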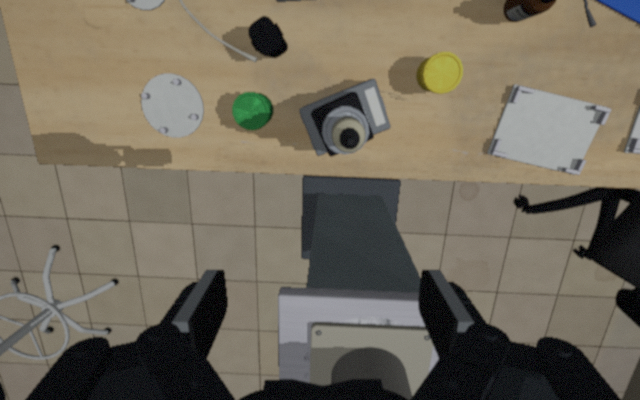

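```bash
python3 - <<'E'
from h import *
print(read_state()["q"].round(3))
im=cv2.imread("pics/w2.png")
cv2.imwrite("pics/w2c.png",cv2.resize(im[60:180,120:300+120],None,fx=2.6,fy=2.6,interpolation=cv2.INTER_CUBIC)[:, :])
cv2.imwrite("pics/w2d.png",cv2.resize(im[70:170,285:405],None,fx=6,fy=6,interpolation=cv2.INTER_CUBIC))
E
```

```text
[ 0.034 -0.171 -0.293  1.449  0.025  3.141]
```

View pics/w2d.png

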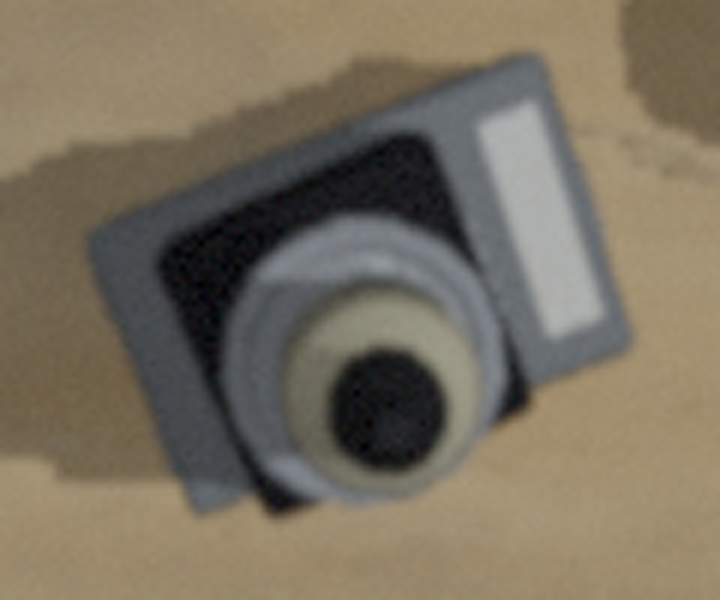

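```bash
python3 - <<'E'
from h import *
m=camera_model("wrist");m["T"]=np.load("w2.npz")["T"]
c=lambda p:[285+p[0]/6-.42,70+p[1]/6-.42]
f=lambda n,ps,z:print(n,w(m,[c(p) for p in ps],z).round(1).tolist(),w(m,[c(p) for p in ps],z).mean(0).round(1))
f("cap",[(388,408)],210);f("body",[(383,390)],182);f("tin",[(363,357)],132)
f("tin ext",[(220,357),(505,357)],132)
f("sq",[(162,250),(412,135),(533,400),(272,517)],88)
f("ob",[(90,240),(542,52),(634,345),(203,515)],44)
im=cv2.imread("pics/w2.png")
hsv=cv2.cvtColor(im,cv2.COLOR_BGR2HSV)
mask=((hsv[:,:,1]<45)&(hsv[:,:,2]>110)).astype(np.uint8);mask[160:]=0;mask=cv2.morphologyEx(mask,cv2.MORPH_CLOSE,np.ones((7,7)))
n,l,st,ce=cv2.connectedComponentsWithStats(mask)
for i in range(1,n):
    if st[i,4]>1500:
        cs,_=cv2.findContours((l==i).astype(np.uint8),cv2.RETR_EXTERNAL,cv2.CHAIN_APPROX_NONE)
        P=w(m,max(cs,key=len).reshape(-1,2),4).astype(np.float32)
        print(st[i],cv2.minAreaRect(P),cv2.fitEllipse(P))
for n,uv,z in(("green",(252,111),44),("canister",(262,30),63),("yellow",(441,72),44)):print(n,w(m,[uv],z))
E
```

```text
cap [[438.4, 69.2]] [438.4  69.2]
body [[437.0, 68.4]] [437.   68.4]
tin [[435.8, 69.3]] [435.8  69.3]
tin ext [[434.9, 92.9], [436.6, 45.9]] [435.7  69.4]
sq [[448.7, 105.3], [470.4, 60.7], [424.0, 35.0], [399.9, 83.0]] [435.7  71. ]
ob [[447.1, 122.5], [486.3, 33.3], [430.2, 9.5], [391.2, 97.6]] [438.7  65.7]
[   0   15   36  145 2619] ((446.28509521484375, 507.9547424316406), (49.06366729736328, 193.0608673095703), 74.35514831542969) ((402.7893371582031, 525.750732421875), (41.779605865478516, 232.91470336914062), 81.8960189819336)
[ 141   73   63   65 3173] ((443.0389404296875, 298.6785583496094), (84.06248474121094, 83.44347381591797), 43.108097076416016) ((442.93890380859375, 298.7974548339844), (83.00695037841797, 84.0973892211914), 2.075268507003784)
[ 328   79   62   76 1981] ((432.4022521972656, 51.85923385620117), (77.69821166992188, 89.9107666015625), 26.82896614074707) ((434.5799865722656, 45.14842987060547), (63.817962646484375, 96.67842102050781), 54.020721435546875)
[ 489   84  123   76 6430] ((428.9515380859375, -209.75888061523438), (137.0449676513672, 94.66355895996094), 79.67438507080078) ((434.0408020019531, -204.45077514648438), (99.47673797607422, 155.64837646484375), 178.06417846679688)
green [[443.25598567 181.38148205]]
canister [[531.15600955 163.19965329]]
yellow [[495.88670034 -43.61370318]]
```

```bash
python3 - <<'E'
from h import *
print(rel([437.5,69,331],0))
E
```

```text
(array([392.1,  85.4, 331.3]), 3.25, [array([44.8, 18. , -0.2]), array([ -1.18,  -1.09, -87.97]), array([-1.1 ,  1.19, 92.02])])
```

```bash
python3 -m handwheel '[[[0,0,0],[0,0,-10],0],[[0,0,0],[0,0,-20],0],[[0,0,0],[0,0,-30],0],[[0,0,0],[0,0,-40],0],[[0,0,0],[0,0,-50],0]]' && python3 - <<'E'
from h import *
print(rel([437.5,69,331],0), read_state()["q"].round(3))
E
```

```text
clock: 3.88
position: [392.1, 85.5, 331.3]
tool_rot: [-0.012, 0.897, 0.441, 0.005]
contact_force: [-0.0, -1.3, -0.2]
gripper_width: 0.998
(array([392.1,  85.5, 331.3]), 3.875, [array([14.7, 46. , -0.2]), array([ -0.56,  -1.38, -37.63]), array([ -1.78,   0.72, 142.36])]) [ 0.035 -0.171 -0.293  1.449  0.026  2.262]
```

```bash
python3 -m handwheel '[[[4,10,15],[-0.1,-0.3,-9],0],[[8,21,30],[-0.3,-0.7,-19],0],[[12,32,45],[-0.4,-1,-29],0],[[14.7,46,70],[-0.56,-1.4,-37.6],0],[[14.7,46,70],[-0.56,-1.4,-37.6],0]]' && python3 - <<'E'
from h import *
print(rel([437.5,69,260],0), read_state()["q"].round(3))
np.savez("w3.npz",T=camera_model("wrist")["T"]);cv2.imwrite("pics/w3.png",grab_frame("wrist")[:,:,::-1])
E
```

```text
clock: 4.5
position: [436.1, 70.6, 258.9]
tool_rot: [-0.002, 0.71, 0.704, -0.002]
contact_force: [0.4, 0.0, -0.0]
gripper_width: 0.999
(array([436.1,  70.6, 258.9]), 4.5, [array([-1.6,  1.4, -1.1]), array([-0.27,  0.02, -0.47]), array([3.0000e-02, 4.3000e-01, 1.7953e+02])]) [ 0.014 -0.064 -0.35   1.29  -0.     1.593]
```

View pics/w3.png

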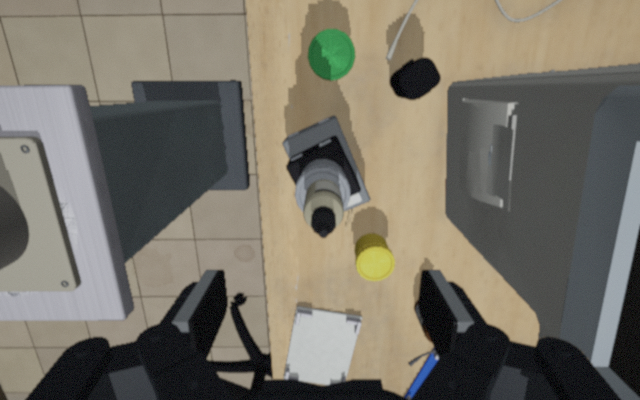

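```bash
python3 - <<'E'
from h import *
m=camera_model("wrist");m["T"]=np.load("w3.npz")["T"]
print(proj(m,[[437.5,69,210],[437.5,69,132],[443,299,4],[438,67,44]]).round(1))
im=cv2.imread("pics/w3.png")
cv2.imwrite("pics/w3d.png",cv2.resize(im[105:245,270:385],None,fx=4,fy=4,interpolation=cv2.INTER_CUBIC))
E
```

```text
[[326.8 232.6]
 [326.3 194.6]
 [330.2 -70.5]
 [326.5 172. ]]
```

View pics/w3d.png

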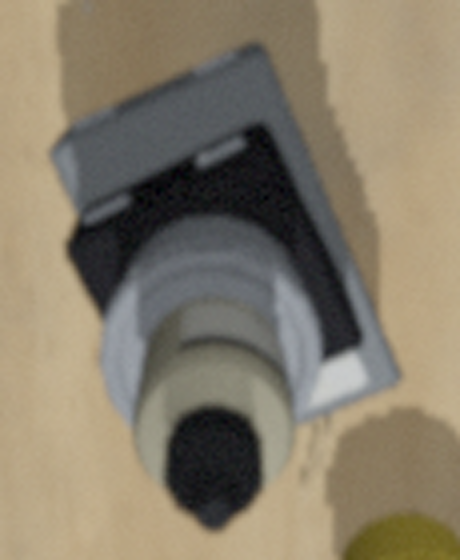

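```bash
python3 - <<'E'
from h import *
print(rel([435.3,68.5,144],0))
E
python3 -m handwheel '[[[-2,-0.8,20],[-0.27,0,-0.5],0],[[-2,-0.8,45],[-0.27,0,-0.5],0],[[-2,-0.8,70],[-0.27,0,-0.5],0],[[-2,-0.8,90],[-0.27,0,-0.5],0],[[-2,-0.8,100],[-0.27,0,-0.5],0]]'; python3 - <<'E'
from h import *
print(rel([435.3,68.5,144],0))
cv2.imwrite("pics/w4.png",grab_frame("wrist")[:,:,::-1])
im=grab_frame("side")[:,:,::-1]
cv2.imwrite("pics/s4.png",cv2.resize(im[150:300,260:420],None,fx=4,fy=4))
E
```

```text
(array([436.5,  70.9, 260.3]), 4.55, [array([ -2.4,  -0.8, 116.3]), array([-0.16,  0.  , -0.49]), array([  0.  ,   0.25, 179.51])])
clock: 5.18
position: [436.1, 69.5, 161.0]
tool_rot: [0.002, 0.706, 0.708, 0.002]
contact_force: [-0.2, -0.1, 0.3]
gripper_width: 1.002
(array([436.1,  69.5, 161. ]), 5.175, [array([-1. , -0.9, 17. ]), array([ 0.26, -0.  ,  0.13]), array([   0.  ,    0.41, -179.87])])
```

View pics/w4.png

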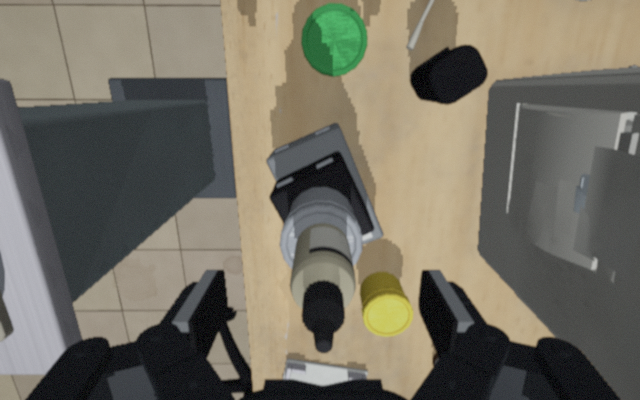

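View pics/s4.png

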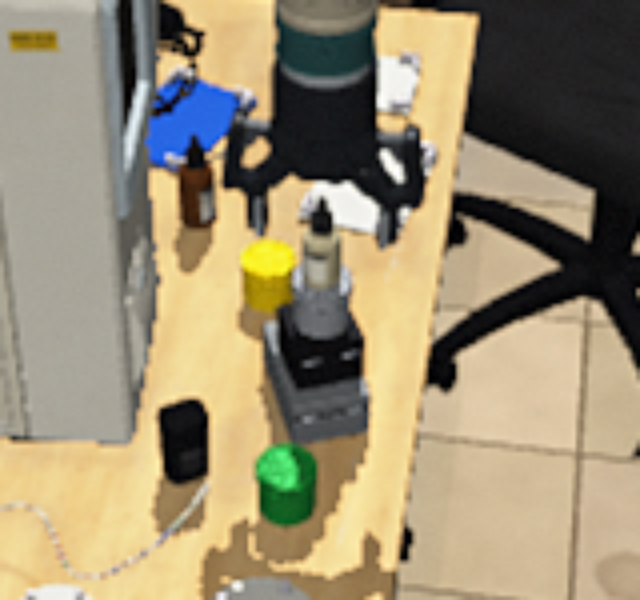

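```bash
python3 -m handwheel '[[[-1,-0.9,9],[0.2,0,0.1],0],[[-1,-0.9,17],[0.2,0,0.1],0],[[-1,-0.9,17],[0.2,0,0.1],60],[[-1,-0.9,17],[0.2,0,0.1],120],[[-1,-0.9,17],[0.2,0,0.1],255]]'; python3 -m handwheel '[[[0,0,0],[0,0,0],255],[[0,0,0],[0,0,0],255],[[0,0,0],[0,0,0],255],[[0,0,0],[0,0,0],255]]';python3 - <<'E'
from h import *
np.savez("w5.npz",T=camera_model("wrist")["T"]);cv2.imwrite("pics/w5.png",grab_frame("wrist")[:,:,::-1]);print(rel([435.3,68.5,144],0))
E
```

```text
clock: 5.9
position: [435.8, 68.6, 144.1]
tool_rot: [0.001, 0.706, 0.708, 0.001]
contact_force: [0.2, -0.3, -0.1]
gripper_width: 0.377
clock: 6.4
position: [436.1, 68.6, 144.3]
tool_rot: [0.001, 0.706, 0.708, 0.001]
contact_force: [0.3, -1.1, 4.3]
gripper_width: 0.328
(array([436.1,  68.6, 144.4]), 6.45, [array([-0.1, -0.8,  0.4]), array([ 0.14, -0.  ,  0.16]), array([   0.  ,    0.21, -179.84])])
```

View pics/w5.png

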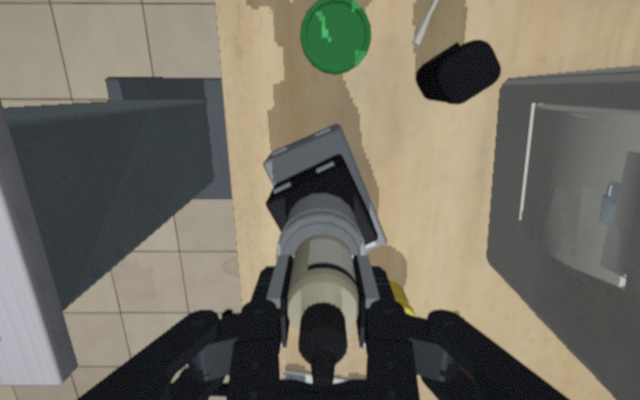

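```bash
python3 -m handwheel '[[[0,0,-4],[0,0,0],255],[[0,0,-12],[0,0,0],255],[[0,0,-30],[0,0,0],255],[[0,0,-55],[0,0,0],255],[[0,0,-80],[0,0,0],255]]';python3 - <<'E'
from h import *
np.savez("w6.npz",T=camera_model("wrist")["T"]);cv2.imwrite("pics/w6.png",grab_frame("wrist")[:,:,::-1]);print(rel([435.3,68.5,144],0))
E
```

```text
clock: 7.08
position: [434.7, 68.6, 224.4]
tool_rot: [-0.0, 0.706, 0.708, -0.0]
contact_force: [0.7, 0.3, -0.9]
gripper_width: 0.331
(array([437.1,  68.7, 228. ]), 7.125, [array([-0.2, -2.3, 84. ]), array([ 0.34, -0.  ,  0.16]), array([   0.  ,    0.54, -179.84])])
```

View pics/w6.png

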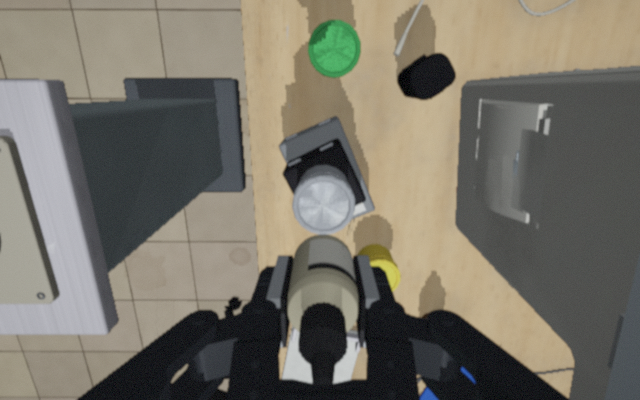

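```bash
python3 - <<'E'
from h import *
K=camera_model("wrist")["mtx"]
T=np.array([[0,-.946,-.325,82.7],[1,0,0,0],[0,-.325,.946,-142.3],[0,0,0,1.]])
R3=T[:3,:3]
def tp(u,v,z):
    d=R3@np.linalg.inv(K)@[u,v,1]; return T[:3,3]+d*(z+142.3)/d[2]
print(tp(322.5,236.5,12.2),tp(289,245,12),tp(356,245,12), tp(322,372,-66))
# world of tin top
m=camera_model("wrist");m["T"]=np.load("w6.npz")["T"]
im=cv2.imread("pics/w6.png");cv2.imwrite("pics/w6c.png",cv2.resize(im[100:240,260:400],None,fx=4,fy=4,interpolation=cv2.INTER_CUBIC))
print(w(m,[(324,199)],132))
E
```

```text
[11.91218447 -0.03922503 12.2       ] [  7.30949187 -16.93702012  12.        ] [ 7.30949187 16.85796409 12.        ] [  4.96541817  -0.16675774 -66.        ]
[[434.63573936  74.55336653]]
```

View pics/w6c.png

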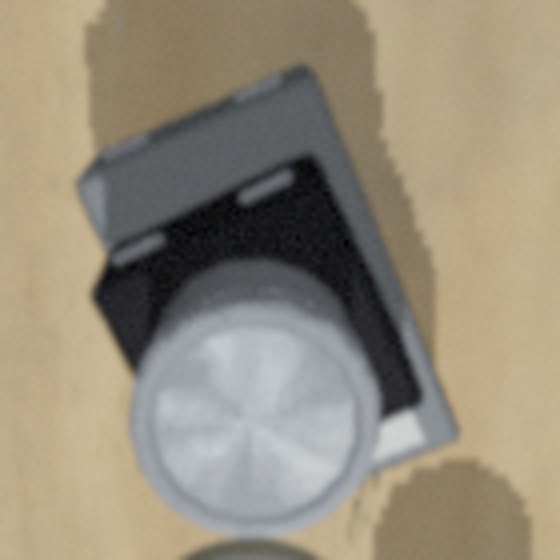

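```bash
python3 -m handwheel '[[[30,0,0],[0,0,0],255],[[80,0,0],[0,0,0],255],[[130,0,0],[0,0,0],255],[[180,0,0],[0,0,0],255],[[210,0,0],[0,0,0],255]]';python3 -m handwheel '[[[10,20,0],[0,0,0],255],[[15,50,0],[0,0,0],255],[[20,80,0],[0,0,0],255],[[20,100,0],[0,0,0],255],[[20,100,0],[0,0,0],255]]';python3 - <<'E'
from h import *
np.savez("w7.npz",T=camera_model("wrist")["T"]);cv2.imwrite("pics/w7.png",grab_frame("wrist")[:,:,::-1]);print(rel([588,323,144],0),read_state()["q"])
E
```

```text
clock: 7.75
position: [434.1, 280.5, 223.2]
tool_rot: [0.0, 0.705, 0.709, -0.0]
contact_force: [0.5, 0.1, -1.2]
gripper_width: 0.324
clock: 8.38
position: [535.4, 298.7, 222.9]
tool_rot: [0.0, 0.706, 0.708, -0.0]
contact_force: [-0.9, 0.8, -1.2]
gripper_width: 0.326
(array([534.3, 298.6, 223. ]), 8.425, [array([24.4, 53.8, 78.9]), array([-0.06,  0.04,  0.13]), array([-6.0000e-02, -9.0000e-02, -1.7987e+02])]) [ 4.04141116e-01  2.58766170e-01 -6.71825245e-02  1.24604289e+00
 -2.73465483e-04  1.97265558e+00]
```

View pics/w7.png

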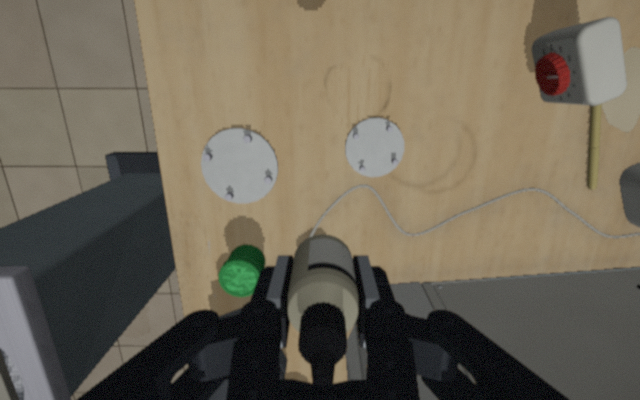

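```bash
python3 - <<'E'
from h import *
m=camera_model("wrist");m["T"]=np.load("w7.npz")["T"]
im=cv2.imread("pics/w7.png")
hsv=cv2.cvtColor(im,cv2.COLOR_BGR2HSV)
mask=((hsv[:,:,1]<40)&(hsv[:,:,2]>120)).astype(np.uint8);mask[205:]=0
mask=cv2.morphologyEx(mask,cv2.MORPH_OPEN,np.ones((5,5)))
mask=cv2.morphologyEx(mask,cv2.MORPH_CLOSE,np.ones((9,9)))
n,l,st,ce=cv2.connectedComponentsWithStats(mask)
for i in range(1,n):
    if st[i,4]>1500:
        cs,_=cv2.findContours((l==i).astype(np.uint8),cv2.RETR_EXTERNAL,cv2.CHAIN_APPROX_NONE)
        P=w(m,max(cs,key=len).reshape(-1,2),4).astype(np.float32)
        print(st[i],cv2.fitEllipse(P))
c=lambda ps:w(m,ps,4)
p=c([(355,133),(387,129),(394,161),(361,167)]);print(p,p.mean(0))
p=c([(209,155),(247,137),(268,177),(230,194)]);print(p,p.mean(0))
cv2.imwrite("pics/w7c.png",cv2.resize(im[105:215,190:420],None,fx=3.4,fy=3.4,interpolation=cv2.INTER_CUBIC))
E
```

```text
[ 579   18   49   87 3278] ((811.1127319335938, 404.90570068359375), (42.86265182495117, 89.02741241455078), 23.369808197021484)
[ 345  118   59   59 2731] ((589.6719970703125, 320.259033203125), (61.349857330322266, 63.03535461425781), 144.0015106201172)
[ 201  128   77   76 4530] ((443.186279296875, 299.375), (81.9620590209961, 83.2142333984375), 153.46424865722656)
[[568.25647792 336.27500633]
 [601.74722553 340.4777878 ]
 [611.48541337 306.39661635]
 [575.98556108 299.70210189]] [589.36866948 320.71287809]
[[411.58610329 312.60660339]
 [453.95555841 331.90811768]
 [473.98868105 288.28515413]
 [430.38752513 268.58287681]] [442.47946697 300.345688  ]
```

View pics/w7c.png

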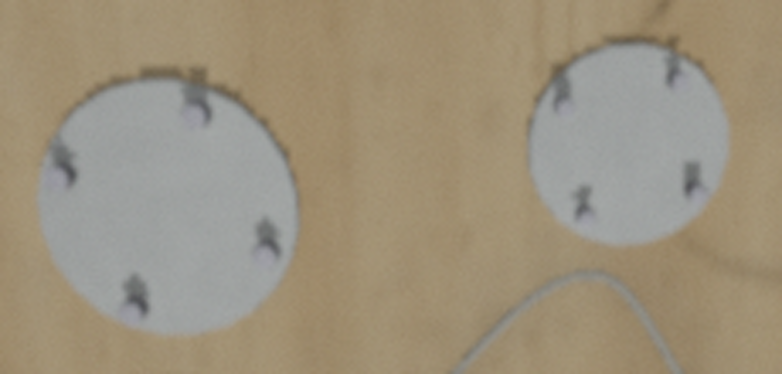

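```bash
python3 -m handwheel '[[[12,28,25],[0,0,0],255],[[23,55,60],[0,0,0],255],[[23,55,95],[0,0,0],255],[[23,55,130],[0,0,0],255],[[23,55,150],[0,0,0],255]]';python3 - <<'E'
from h import *
print(rel([589.5,322,16.5],0))
np.savez("w8.npz",T=camera_model("wrist")["T"]);cv2.imwrite("pics/w8.png",grab_frame("wrist")[:,:,::-1]);print(rel([589.5,322,16.5],0))
E
```

```text
clock: 9.05
position: [587.2, 321.4, 71.6]
tool_rot: [-0.001, 0.706, 0.708, -0.002]
contact_force: [-0.3, -0.4, 0.3]
gripper_width: 0.327
(array([587.2, 321.4,  71.6]), 9.05, [array([ 0.7,  2.4, 55.1]), array([-0.18,  0.1 ,  0.18]), array([-1.5000e-01, -2.8000e-01, -1.7982e+02])])
(array([586.3, 320.9,  69.5]), 9.1, [array([ 1.3,  3.5, 52.9]), array([-0.32,  0.16,  0.18]), array([  -0.25,   -0.5 , -179.82])])
```

View pics/w8.png

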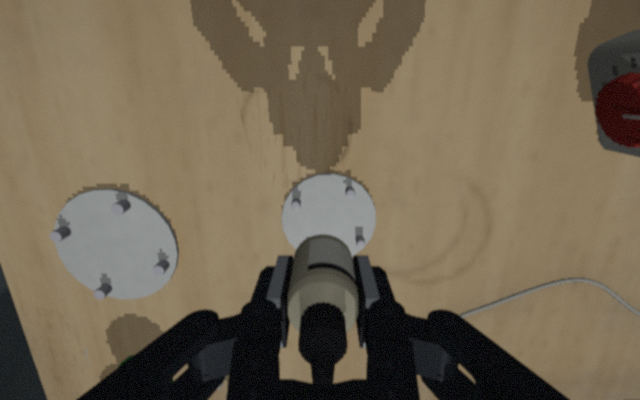

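```bash
python3 -m handwheel '[[[1,2.5,12],[0,0,0],255],[[1,2.5,25],[0,0,0],255],[[1,2.5,35],[0,0,0],255],[[1,2.5,35],[0,0,0],255]]';python3 - <<'E'
from h import *
print(rel([589.5,322,16.5],0))
np.savez("w9.npz",T=camera_model("wrist")["T"]);cv2.imwrite("pics/w9.png",grab_frame("wrist")[:,:,::-1]);print(rel([589.5,322,16.5],0))
E
```

```text
clock: 9.6
position: [591.7, 322.7, 38.1]
tool_rot: [0.0, 0.706, 0.708, -0.0]
contact_force: [0.0, -0.4, -0.9]
gripper_width: 0.327
(array([591.7, 322.7,  38.1]), 9.6, [array([-0.7, -2.2, 21.6]), array([-0.03,  0.04,  0.15]), array([-7.0000e-02, -5.0000e-02, -1.7985e+02])])
(array([592.1, 322.9,  38.7]), 9.65, [array([-0.9, -2.7, 22.2]), array([0.02, 0.02, 0.16]), array([-3.0000e-02,  4.0000e-02, -1.7984e+02])])
```

View pics/w9.png

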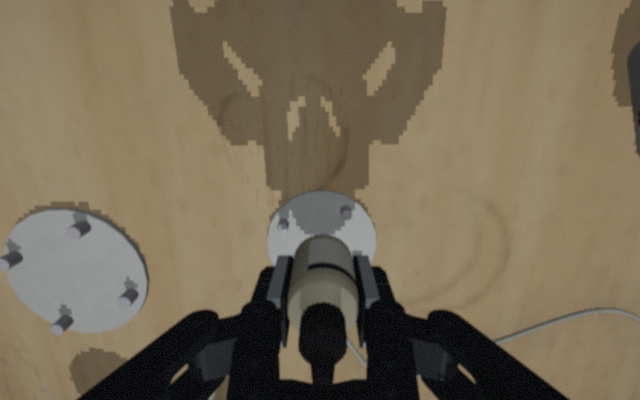

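```bash
python3 -m handwheel '[[[-0.7,-1.2,7],[0,0,0],255],[[-0.7,-1.2,13],[0,0,0],255],[[-0.7,-1.2,18],[0,0,0],255],[[-0.7,-1.2,19.5],[0,0,0],255],[[-0.7,-1.2,19.5],[0,0,0],255]]';python3 - <<'E'
from h import *
print(rel([589.5,322,16.5],0));print(rel([589.5,322,16.5],0))
np.savez("w10.npz",T=camera_model("wrist")["T"]);cv2.imwrite("pics/w10.png",grab_frame("wrist")[:,:,::-1]);print(rel([589.5,322,16.5],0))
E
```

```text
clock: 10.28
position: [591.1, 322.3, 19.3]
tool_rot: [0.0, 0.706, 0.708, 0.0]
contact_force: [0.1, 0.1, -0.5]
gripper_width: 0.327
(array([591.1, 322.3,  19.3]), 10.275, [array([-0.3, -1.6,  2.8]), array([0.04, 0.01, 0.16]), array([-1.0000e-02,  7.0000e-02, -1.7984e+02])])
(array([591.1, 322.3,  19.3]), 10.275, [array([-0.3, -1.6,  2.8]), array([0.04, 0.01, 0.16]), array([-1.0000e-02,  7.0000e-02, -1.7984e+02])])
(array([591.3, 322.4,  19.5]), 10.325, [array([-0.4, -1.8,  3. ]), array([0.06, 0.  , 0.16]), array([-0.0000e+00,  1.0000e-01, -1.7984e+02])])
```

View pics/w10.png

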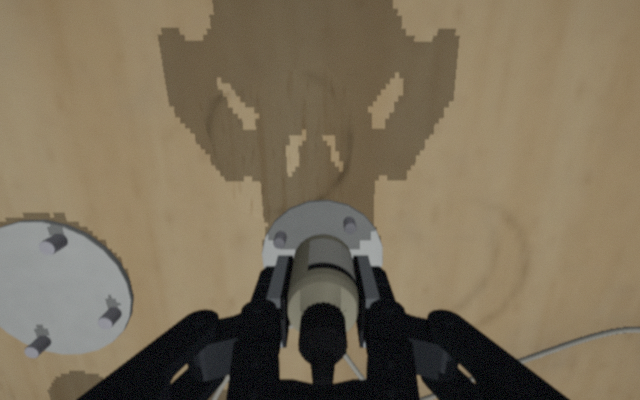

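```bash
python3 - <<'E'
from h import *
m=camera_model("wrist");m["T"]=np.load("w10.npz")["T"]
print(w(m,[(322.5,201.5),(262.5,250),(382,250)],4),w(m,[(322.5,236.5)],7))
E
python3 -m handwheel '[[[-0.3,-0.5,1.5],[0,0,0],255],[[-0.3,-0.5,2.5],[0,0,0],255],[[-0.3,-0.5,3.2],[0,0,0],255],[[-0.3,-0.5,3.2],[0,0,0],255]]'
```

```text
[[590.10391434 352.30184872]
 [559.07727237 325.70616054]
 [620.97361225 325.87339557]] [[590.14492964 334.81172106]]
clock: 10.82
position: [590.8, 322.0, 16.5]
tool_rot: [0.0, 0.706, 0.708, 0.0]
contact_force: [-0.4, -0.5, 1.6]
gripper_width: 0.33
```

```bash
python3 -m handwheel '[[[0,0,0.3],[0,0,0],140],[[0,0,0.3],[0,0,0],100],[[0,0,0.3],[0,0,0],100],[[0,0,0.3],[0,0,0],100]]';python3 -m handwheel '[[[0,0,-3],[0,0,0],60],[[0,0,-15],[0,0,0],0],[[0,0,-50],[0,0,0],0],[[0,0,-100],[0,0,0],0],[[0,0,-120],[0,0,0],0]]';python3 - <<'E'
from h import *
np.savez("w11.npz",T=camera_model("wrist")["T"]);cv2.imwrite("pics/w11.png",grab_frame("wrist")[:,:,::-1]);print(rel([437,69,210],0))
E
```

```text
clock: 11.32
position: [590.7, 322.0, 16.0]
tool_rot: [0.0, 0.706, 0.708, 0.0]
contact_force: [-0.1, 1.0, 0.1]
gripper_width: 0.611
clock: 11.95
position: [593.0, 323.1, 140.9]
tool_rot: [0.002, 0.706, 0.708, 0.004]
contact_force: [0.1, 0.1, 0.9]
gripper_width: 0.998
(array([593.7, 323.4, 142.4]), 12.0, [array([-253.7, -156.7,  -69.9]), array([ 0.54, -0.2 ,  0.16]), array([   0.32,    0.85, -179.84])])
```

View pics/w11.png

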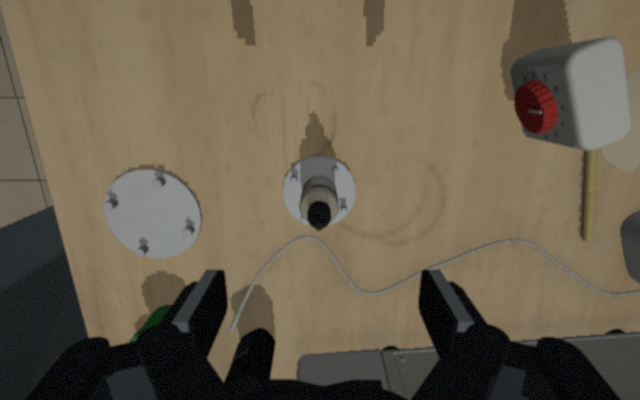

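```bash
python3 -m handwheel '[[[0,-30,-12],[0,0,0],0],[[-5,-65,-24],[0,0,0],0],[[-15,-100,-36],[0,0,0],0],[[-30,-135,-48],[0,0,0],0],[[-50,-157,-60],[0,0,0],0]]';python3 -m handwheel '[[[-40,0,0],[0,0,0],0],[[-90,0,0],[0,0,0],0],[[-140,0,0],[0,0,0],0],[[-180,0,0],[0,0,0],0],[[-200,0,0],[0,0,0],0]]';python3 -m handwheel '[[[0,0,0],[0,0,0],0],[[0,0,0],[0,0,0],0]]';python3 - <<'E'
from h import *
np.savez("w12.npz",T=camera_model("wrist")["T"]);cv2.imwrite("pics/w12.png",grab_frame("wrist")[:,:,::-1]);print(rel([435.5,70,200],0))
im=cv2.imread("pics/w12.png");cv2.imwrite("pics/w12c.png",cv2.resize(im[100:240,250:400],None,fx=4,fy=4,interpolation=cv2.INTER_CUBIC))
E
```

```text
clock: 12.62
position: [431.1, 270.8, 194.8]
tool_rot: [-0.0, 0.706, 0.708, -0.001]
contact_force: [-0.3, 0.4, 0.7]
gripper_width: 0.998
clock: 13.25
position: [433.1, 69.8, 194.8]
tool_rot: [-0.0, 0.707, 0.707, -0.0]
contact_force: [1.3, -0.2, -0.8]
gripper_width: 1.005
clock: 13.5
position: [433.8, 72.0, 195.3]
tool_rot: [-0.0, 0.706, 0.708, 0.0]
contact_force: [-0.0, 0.4, -0.6]
gripper_width: 1.0
(array([433.9,  72.3, 195.4]), 13.55, [array([-2.3,  1.6, -4.6]), array([ 0.01, -0.02,  0.2 ]), array([ 3.000e-02,  1.000e-02, -1.798e+02])])
```

View pics/w12c.png

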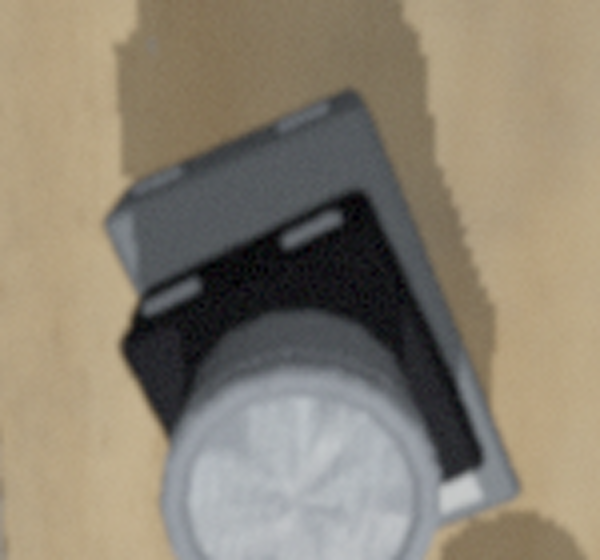

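```bash
python3 - <<'E'
from h import *
m=camera_model("wrist");m["T"]=np.load("w12.npz")["T"]
c=lambda x,y:(250+x/4-.4,100+y/4-.4)
p=w(m,[c(162,507),c(442,507),c(302,367)],132);print(p)
print(proj(m,[[p[:2,0].mean()+23*np.cos(a),p[2,1]-23+23*np.sin(a),132] for a in(0,np.pi/2,np.pi)]))
print(w(m,[c(105,220),c(345,90),c(518,495)],44),w(m,[c(122,345),c(355,190),c(482,470)],88))
E
```

```text
[[411.35211289  68.55141339]
 [457.4766726   68.69449696]
 [434.30433102  92.71067522]]
[[360.06444987 224.92251501]
 [325.27309014 191.35047925]
 [290.14398014 224.7224144 ]]
[[391.59253206  99.4915681 ]
 [443.73052157 127.43243495]
 [485.67949185  34.79863384]] [[400.02456992  83.66261028]
 [444.23066737 113.5407442 ]
 [470.34609713  58.15088109]]
```

```bash
python3 -m handwheel '[[[-2.6,0.7,25],[0,0,0.2],0],[[-2.6,0.7,50],[0,0,0.2],0],[[-2.6,0.7,75],[0,0,0.2],0],[[-2.6,0.7,90],[0,0,0.2],0],[[-2.6,0.7,95],[0,0,0.2],0]]';python3 -m handwheel '[[[0,0,0],[0,0,0],40],[[0,0,0],[0,0,0],100],[[0,0,0],[0,0,0],255],[[0,0,0],[0,0,0],255],[[0,0,0],[0,0,0],255]]';python3 -m handwheel '[[[0,0,0],[0,0,0],255],[[0,0,0],[0,0,0],255]]';python3 - <<'E'
from h import *
np.savez("w13.npz",T=camera_model("wrist")["T"]);cv2.imwrite("pics/w13.png",grab_frame("wrist")[:,:,::-1]);print(rel([434.5,70,100],0))
E
```

```text
clock: 14.18
position: [434.3, 69.5, 100.0]
tool_rot: [-0.0, 0.707, 0.707, -0.0]
contact_force: [-0.5, -0.9, 0.1]
gripper_width: 0.998
clock: 14.8
position: [436.3, 69.0, 102.1]
tool_rot: [0.001, 0.707, 0.707, 0.001]
contact_force: [-0.3, 0.3, 6.0]
gripper_width: 0.521
clock: 15.05
position: [436.4, 69.0, 102.1]
tool_rot: [0.001, 0.707, 0.707, 0.001]
contact_force: [0.5, 0.8, 6.3]
gripper_width: 0.521
(array([436.3,  69. , 102.1]), 15.1, [array([ 1. , -1.8,  2.1]), array([ 0.21, -0.  , -0.05]), array([-1.0000e-02, -3.3000e-01,  1.7995e+02])])
```

View pics/w13.png

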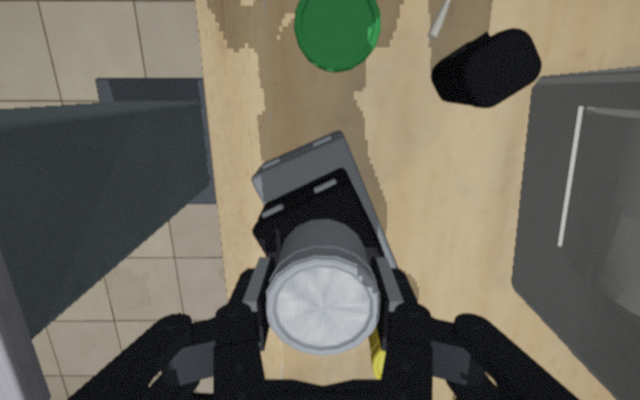

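```bash
python3 -m handwheel '[[[0,0,-4],[0,0,0],255],[[0,0,-12],[0,0,0],255],[[0,0,-30],[0,0,0],255],[[0,0,-55],[0,0,0],255],[[0,0,-80],[0,0,0],255]]';python3 -m handwheel '[[[30,1,0],[0,0,0],255],[[80,3,0],[0,0,0],255],[[130,5,0],[0,0,0],255],[[180,7,0],[0,0,0],255],[[190,7,0],[0,0,0],255]]';python3 -m handwheel '[[[0,0,0],[0,0,0],255],[[0,0,0],[0,0,0],255]]';python3 - <<'E'
from h import *
np.savez("w14.npz",T=camera_model("wrist")["T"]);cv2.imwrite("pics/w14.png",grab_frame("wrist")[:,:,::-1]);print(rel([443.1,299,18],0))
K=camera_model("wrist")["mtx"]
T=np.array([[0,-.946,-.325,82.7],[1,0,0,0],[0,-.325,.946,-142.3],[0,0,0,1.]])
R3=T[:3,:3]
def tp(u,v,z):
    d=R3@np.linalg.inv(K)@[u,v,1]; return T[:3,3]+d*(z+142.3)/d[2]
print(tp(322.5,260,-30),tp(322.5,354,-30))
E
```

```text
clock: 15.72
position: [434.4, 69.0, 181.5]
tool_rot: [0.0, 0.707, 0.707, 0.0]
contact_force: [0.0, -0.8, -1.5]
gripper_width: 0.518
clock: 16.35
position: [441.9, 261.4, 181.0]
tool_rot: [0.0, 0.706, 0.708, 0.001]
contact_force: [0.0, -0.5, -1.3]
gripper_width: 0.524
clock: 16.6
position: [441.7, 257.8, 180.7]
tool_rot: [0.0, 0.708, 0.706, -0.0]
contact_force: [0.2, 0.2, -0.2]
gripper_width: 0.518
(array([441.9, 257.7, 180.7]), 16.65, [array([ 41.4,   1.1, 162.7]), array([ 0.03,  0.04, -0.14]), array([ 6.0000e-02, -4.0000e-02,  1.7986e+02])])
[ 2.16483982e+01 -2.92344949e-02 -3.00000000e+01] [-22.16716243  -0.03253644 -30.        ]
```

View pics/w14.png

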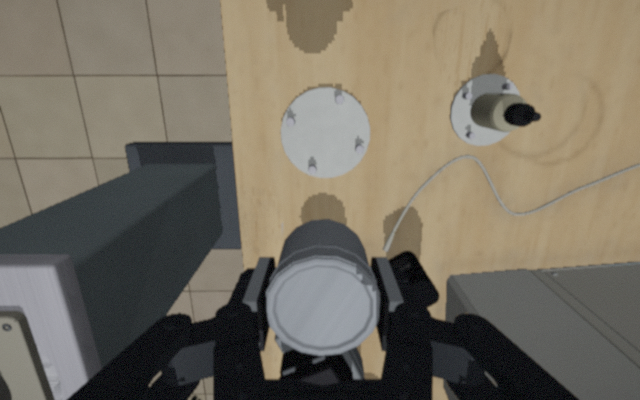

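```bash
python3 -m handwheel '[[[20,0.5,20],[0,0,0],255],[[41.4,1.1,50],[0,0,0],255],[[41.4,1.1,85],[0,0,0],255],[[41.4,1.1,115],[0,0,0],255],[[41.4,1.1,135],[0,0,0],255]]';python3 -m handwheel '[[[0,0,0],[0,0,0],255],[[0,0,0],[0,0,0],255]]';python3 - <<'E'
from h import *
np.savez("w15.npz",T=camera_model("wrist")["T"]);cv2.imwrite("pics/w15.png",grab_frame("wrist")[:,:,::-1]);print(rel([443.1,299,18],0))
E
```

```text
clock: 17.27
position: [442.6, 298.7, 44.3]
tool_rot: [0.0, 0.708, 0.706, -0.001]
contact_force: [1.1, 0.1, -0.6]
gripper_width: 0.521
clock: 17.52
position: [444.2, 300.1, 46.8]
tool_rot: [0.001, 0.708, 0.706, 0.001]
contact_force: [-0.8, 0.1, -0.3]
gripper_width: 0.52
(array([444.5, 300.4,  47.1]), 17.575, [array([-1.5, -1.5, 29.1]), array([ 0.18, -0.05, -0.09]), array([-8.0000e-02, -2.8000e-01,  1.7991e+02])])
```

View pics/w15.png

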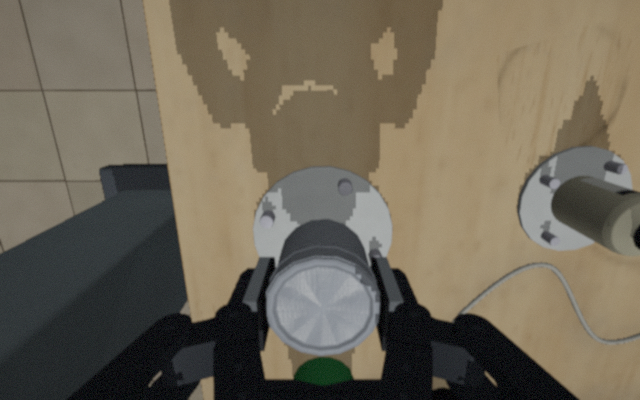

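```bash
python3 -m handwheel '[[[-1,-0.8,8],[0,0,0],255],[[-1,-0.8,16],[0,0,0],255],[[-1,-0.8,22],[0,0,0],255],[[-1,-0.8,25],[0,0,0],255],[[-1,-0.8,25],[0,0,0],255]]';python3 - <<'E'
from h import *
print(rel([443.1,299,18],0))
m=camera_model("wrist");cv2.imwrite("pics/w16.png",grab_frame("wrist")[:,:,::-1]);np.savez("w16.npz",T=m["T"])
E
```

```text
clock: 18.2
position: [442.3, 299.3, 20.4]
tool_rot: [0.0, 0.707, 0.707, -0.0]
contact_force: [0.4, -0.5, -0.7]
gripper_width: 0.517
(array([442.3, 299.3,  20.4]), 18.2, [array([-0.3,  0.8,  2.4]), array([ 0.02,  0.02, -0.04]), array([ 4.0000e-02, -3.0000e-02,  1.7996e+02])])
```

View pics/w16.png

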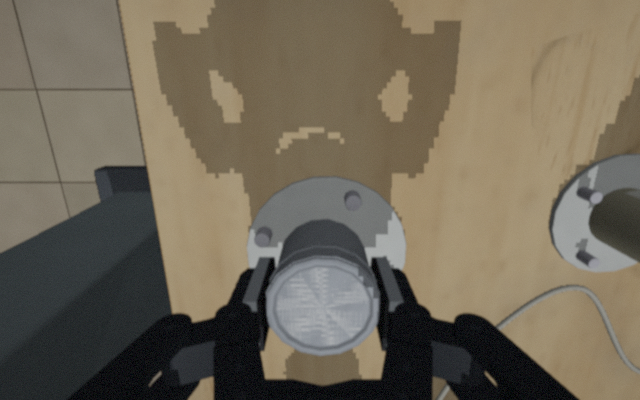

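```bash
python3 - <<'E'
from h import *
m=camera_model("wrist");m["T"]=np.load("w16.npz")["T"]
print(w(m,[(326,177),(247,245),(406,245)],4))
E
python3 -m handwheel '[[[0,1,1.5],[0,0,0],255],[[0,1,2.5],[0,0,0],255],[[0,1,3],[0,0,0],255],[[0,1,3],[0,0,0],255]]'
```

```text
[[443.04307159 341.43508893]
 [402.11633437 305.11875542]
 [484.61112854 305.07900647]]
clock: 18.75
position: [443.7, 299.4, 18.1]
tool_rot: [0.0, 0.707, 0.707, 0.0]
contact_force: [-0.7, -0.6, 1.1]
gripper_width: 0.52
```

```bash
python3 -m handwheel '[[[0,0,0.3],[0,0,0],100],[[0,0,0.3],[0,0,0],60],[[0,0,0.3],[0,0,0],40],[[0,0,0.3],[0,0,0],40]]';python3 -m handwheel '[[[0,0,-3],[0,0,0],20],[[0,0,-15],[0,0,0],0],[[0,0,-50],[0,0,0],0],[[0,0,-100],[0,0,0],0],[[0,0,-120],[0,0,0],0]]';python3 -m handwheel '[[[-40,-2,0],[0,0,-3],0],[[-90,-4,0],[0,0,-8],0],[[-140,-6,0],[0,0,-14],0],[[-190,-8,0],[0,0,-19],0],[[-215,-9,0],[0,0,-22.5],0]]';python3 -m handwheel '[[[0,0,0],[0,0,0],0],[[0,0,0],[0,0,0],0]]';python3 - <<'E'
from h import *
np.savez("w17.npz",T=camera_model("wrist")["T"]);cv2.imwrite("pics/w17.png",grab_frame("wrist")[:,:,::-1]);print(rel([435.5,70,140],22.4))
cv2.imwrite("pics/s17.png",cv2.resize(grab_frame("side")[170:330,220:400,::-1],None,fx=3.5,fy=3.5))
im=cv2.imread("pics/w17.png");cv2.imwrite("pics/w17c.png",cv2.resize(im[100:270,240:410],None,fx=3.5,fy=3.5,interpolation=cv2.INTER_CUBIC))
E
```

```text
clock: 19.25
position: [443.6, 299.4, 17.5]
tool_rot: [0.0, 0.707, 0.707, 0.0]
contact_force: [-0.6, -0.2, -0.2]
gripper_width: 0.845
clock: 19.88
position: [445.6, 300.5, 141.9]
tool_rot: [0.001, 0.707, 0.707, 0.003]
contact_force: [-0.3, -0.1, 0.3]
gripper_width: 0.999
clock: 20.5
position: [434.1, 82.5, 138.5]
tool_rot: [0.001, 0.556, 0.831, 0.0]
contact_force: [0.9, 0.8, 0.0]
gripper_width: 1.001
clock: 20.75
position: [434.6, 84.9, 138.1]
tool_rot: [0.001, 0.556, 0.831, 0.001]
contact_force: [0.1, 1.0, -0.8]
gripper_width: 0.997
(array([434.6,  85.1, 138. ]), 20.8, [array([-14.3,  -4.9,  -2. ]), array([0.1 , 0.02, 0.07]), array([-3.0000e-02,  1.6000e-01, -1.7993e+02])])
```

View pics/w17.png

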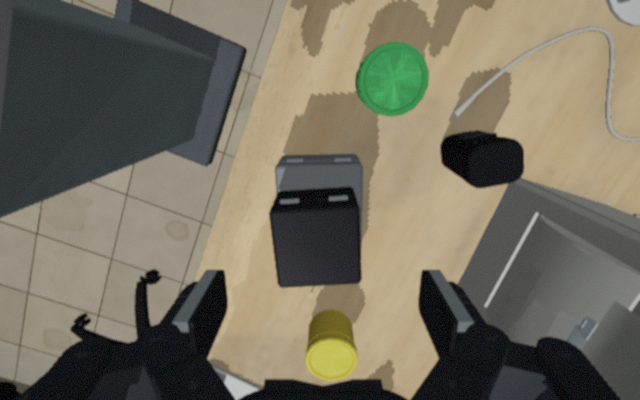

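View pics/s17.png

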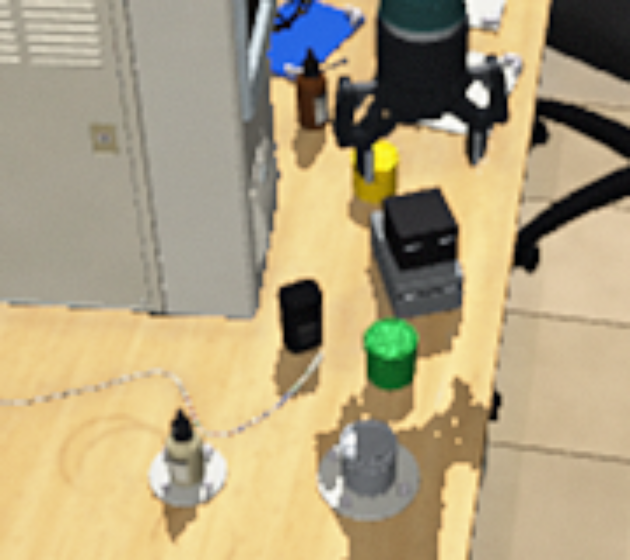

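View pics/w17c.png

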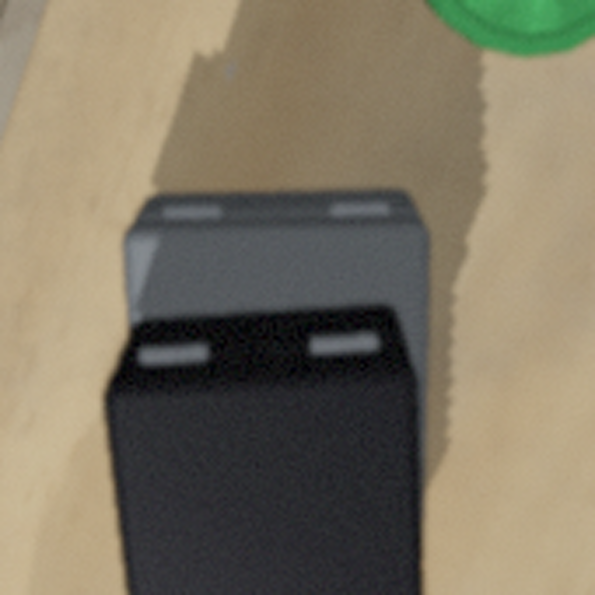

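```bash
python3 - <<'E'
from h import *
m=camera_model("wrist");m["T"]=np.load("w17.npz")["T"]
p=w(m,[(270.3,211.5),(358.5,209),(361.5,282.5),(278,287)],88);print(p,p.mean(0))
for i in range(4):
    d=p[(i+1)%4]-p[i];print(np.hypot(*d),np.degrees(np.arctan2(d[1],d[0])))
o=w(m,[(275.5,167),(362.5,165)],44);d=o[1]-o[0];print(o,np.hypot(*d),np.degrees(np.arctan2(d[1],d[0])))
E
python3 - <<'E'
import cv2
im=cv2.imread("pics/w17.png");cv2.imwrite("pics/w17d.png",cv2.resize(im[190:300,250:380],None,fx=5,fy=5,interpolation=cv2.INTER_CUBIC))
E
```

```text
[[399.75780421  83.74358084]
 [448.61732506 105.61413852]
 [471.5532864   59.7225194 ]
 [422.16290285  35.70311179]] [435.52282963  71.19583764]
53.53105707144768 24.114301598308625
51.303986476663376 -63.44478608324976
54.92123386927426 -154.06553452485167
53.00825512716433 115.00338948268207
[[391.361859    99.28904595]
 [448.17012707 124.26139124]] 62.05479313419529 23.729809422532863
```

View pics/w17d.png

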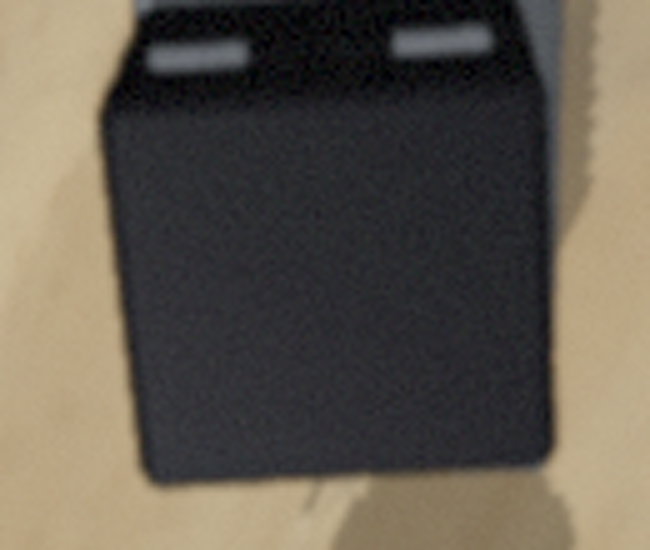

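```bash
python3 - <<'E'
from h import *
print(rel([435.5,71,56],25.5))
E
python3 -m handwheel '[[[-13,-4.5,10],[0,0,-2.9],0],[[-13,-4.5,25],[0,0,-2.9],0],[[-13,-4.5,40],[0,0,-2.9],0],[[-13,-4.5,50],[0,0,-2.9],0],[[-13,-4.5,50],[0,0,-2.9],0]]'
python3 - <<'E'
from h import *
print(rel([435.5,71,56],25.5))
cv2.imwrite("pics/w18.png",grab_frame("wrist")[:,:,::-1])
print(rel([435.5,71,56],25.5))
E
```

```text
(array([434.5,  85.3, 137.8]), 20.85, [array([-13.6,  -4.6,  81.8]), array([ 0.08,  0.02, -2.99]), array([ 3.0000e-02, -1.3000e-01,  1.7701e+02])])
clock: 21.48
position: [433.9, 70.9, 86.3]
tool_rot: [-0.001, 0.535, 0.845, -0.0]
contact_force: [-0.1, -0.9, 1.1]
gripper_width: 1.002
(array([433.9,  70.9,  86.3]), 21.475, [array([-0.6,  1.5, 30.3]), array([-0.09, -0.04, -0.13]), array([-7.0000e-02,  1.4000e-01,  1.7987e+02])])
(array([434.7,  70.9,  87. ]), 21.525, [array([-0.3,  0.8, 31. ]), array([-0.01, -0.01, -0.13]), array([-1.0000e-02,  2.0000e-02,  1.7987e+02])])
```

View pics/w18.png

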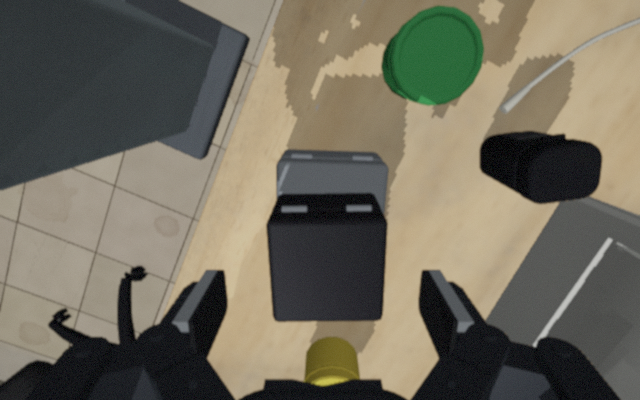

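```bash
python3 -m handwheel '[[[0,1.2,10],[0,0,0],0],[[0,1.2,20],[0,0,0],0],[[0,1.2,30],[0,0,0],0],[[0,1.2,31],[0,0,0],0],[[0,1.2,31],[0,0,0],0]]';python3 -m handwheel '[[[0,0,0],[0,0,0],40],[[0,0,0],[0,0,0],100],[[0,0,0],[0,0,0],255],[[0,0,0],[0,0,0],255],[[0,0,0],[0,0,0],255]]';python3 -m handwheel '[[[0,0,0],[0,0,0],255],[[0,0,0],[0,0,0],255]]';python3 - <<'E'
from h import *
np.savez("w19.npz",T=camera_model("wrist")["T"]);cv2.imwrite("pics/w19.png",grab_frame("wrist")[:,:,::-1]);print(rel([434.5,70,100],25.5))
E
```

```text
clock: 22.15
position: [436.2, 71.1, 56.4]
tool_rot: [0.0, 0.535, 0.845, 0.0]
contact_force: [0.9, 0.2, 0.0]
gripper_width: 0.998
clock: 22.78
position: [437.1, 71.2, 57.2]
tool_rot: [0.001, 0.535, 0.845, 0.001]
contact_force: [0.1, 0.1, 5.9]
gripper_width: 0.646
clock: 23.02
position: [437.1, 71.2, 57.2]
tool_rot: [0.001, 0.535, 0.845, 0.001]
contact_force: [-0.5, 0.2, 5.4]
gripper_width: 0.65
(array([437.1,  71.2,  57.2]), 23.075, [array([ -0. ,  -2.7, -42.8]), array([ 0.12,  0.07, -0.14]), array([ 1.0000e-01, -2.0000e-01,  1.7986e+02])])
```

View pics/w19.png

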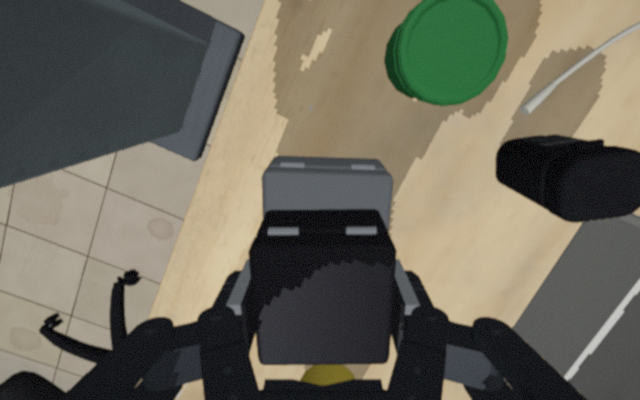

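```bash
python3 -m handwheel '[[[0,0,-4],[0,0,0],255],[[0,0,-12],[0,0,0],255],[[0,0,-35],[0,0,0],255],[[0,0,-65],[0,0,0],255],[[0,0,-95],[0,0,0],255]]';python3 - <<'E'
from h import *
K=camera_model("wrist")["mtx"]
T=np.array([[0,-.946,-.325,82.7],[1,0,0,0],[0,-.325,.946,-142.3],[0,0,0,1.]])
R3=T[:3,:3]
def tp(u,v,z):
    d=R3@np.linalg.inv(K)@[u,v,1]; return T[:3,3]+d*(z+142.3)/d[2]
for p in((322.5,241),(322.5,363),(249,240),(396,240)):print(tp(*p,-30.8))
im=grab_frame("wrist")[:,:,::-1];cv2.imwrite("pics/w20.png",im)
print(rel([446.3,-363.8,150],-1.6), read_state()["gripper_width"])
E
```

```text
clock: 23.7
position: [435.4, 71.2, 152.2]
tool_rot: [-0.0, 0.535, 0.845, -0.0]
contact_force: [0.1, -0.3, -1.6]
gripper_width: 0.644
[ 2.98253731e+01 -2.84427932e-02 -3.08000000e+01]
[-26.10646104  -0.03265782 -30.8       ]
[ 30.22423736 -26.67691608 -30.8       ]
[ 30.22423736  26.62009061 -30.8       ]
(array([438.4,  71.3, 156.3]), 23.75, [array([-396.5, -179.3,    6.3]), array([ 0.39,  0.08, 26.96]), array([-1.1000e-01,  5.3000e-01, -1.5303e+02])]) 0.6427395776880711
```

View pics/w20.png

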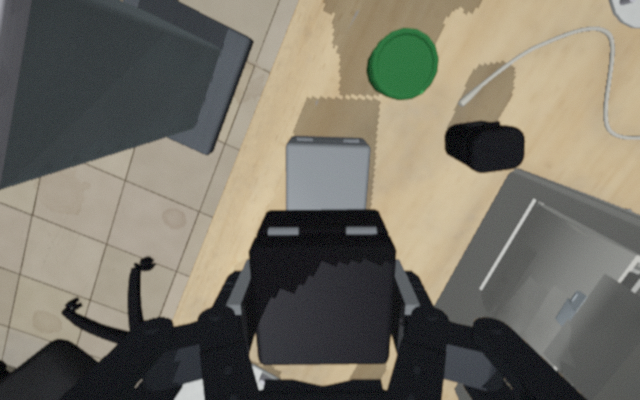

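```bash
python3 -m handwheel '[[[-25,-11,2],[0,0,0],255],[[-65,-30,2],[0,0,0],255],[[-110,-50,2],[0,0,0],255],[[-155,-70,2],[0,0,0],255],[[-200,-90,2],[0,0,0],255]]';python3 -m handwheel '[[[-45,-20,0],[0,0,5],255],[[-90,-41,0],[0,0,11],255],[[-135,-62,0],[0,0,17],255],[[-165,-76,0],[0,0,22],255],[[-180,-82,0],[0,0,27],255]]';python3 -m handwheel '[[[0,0,0],[0,0,0],255],[[0,0,0],[0,0,0],255]]';python3 - <<'E'
from h import *
np.savez("w21.npz",T=camera_model("wrist")["T"]);im=grab_frame("wrist")[:,:,::-1];cv2.imwrite("pics/w21.png",im)
print(rel([446.3,-365.6,17.2],-1.6), read_state()["gripper_width"])
E
```

```text
clock: 24.38
position: [439.9, -149.4, 149.0]
tool_rot: [0.0, 0.535, 0.845, 0.0]
contact_force: [1.5, -0.2, -2.6]
gripper_width: 0.646
clock: 25.0
position: [443.0, -347.6, 148.7]
tool_rot: [0.0, 0.719, 0.695, 0.0]
contact_force: [0.1, 1.5, -1.1]
gripper_width: 0.647
clock: 25.25
position: [442.9, -344.7, 148.9]
tool_rot: [-0.001, 0.717, 0.697, 0.001]
contact_force: [0.1, 1.3, -1.7]
gripper_width: 0.645
(array([ 443. , -344.6,  149.1]), 25.3, [array([-21.1,   3.8, 131.9]), array([ 0.  , -0.07,  0.05]), array([ 1.1000e-01,  1.0000e-02, -1.7995e+02])]) 0.6430030901009802
```

View pics/w21.png

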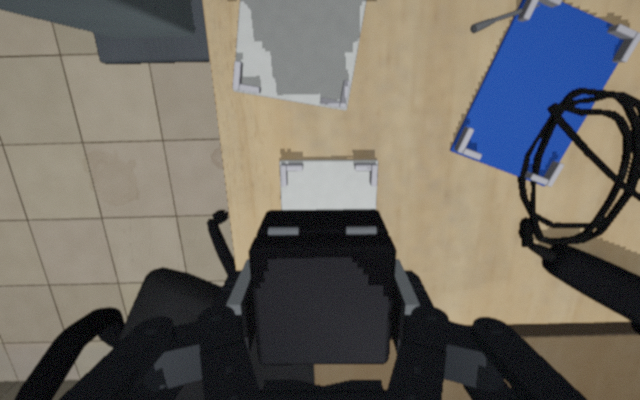

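```bash
python3 - <<'E'
from h import *
m=camera_model("wrist");m["T"]=np.load("w21.npz")["T"]
p=w(m,[(280,160),(377,158)],4);print(p)
E
python3 -m handwheel '[[[-10,2,15],[0,0,0],255],[[-21,3.8,40],[0,0,0],255],[[-21,3.8,65],[0,0,0],255],[[-21,3.8,90],[0,0,0],255],[[-21,3.8,100],[0,0,0],255]]';python3 -m handwheel '[[[0,0,0],[0,0,0],255],[[0,0,0],[0,0,0],255]]';python3 - <<'E'
from h import *
np.savez("w22.npz",T=camera_model("wrist")["T"]);im=grab_frame("wrist")[:,:,::-1];cv2.imwrite("pics/w22.png",im)
print(rel([446.3,-365.6,17.2],-1.6), read_state()["gripper_width"])
E
```

```text
[[ 405.74472734 -319.45840133]
 [ 489.2194576  -319.99391261]]
clock: 25.92
position: [445.5, -365.6, 47.0]
tool_rot: [-0.002, 0.717, 0.697, 0.0]
contact_force: [-0.7, -0.3, -2.3]
gripper_width: 0.646
clock: 26.18
position: [447.5, -367.6, 50.5]
tool_rot: [0.001, 0.717, 0.697, 0.0]
contact_force: [-0.9, 0.2, -2.0]
gripper_width: 0.647
(array([ 447.6, -367.8,   50.8]), 26.225, [array([ 2.2, -1.5, 33.6]), array([ 0.16,  0.1 , -0.03]), array([ 1.6000e-01, -2.5000e-01,  1.7997e+02])]) 0.6454199366839631
```

View pics/w22.png

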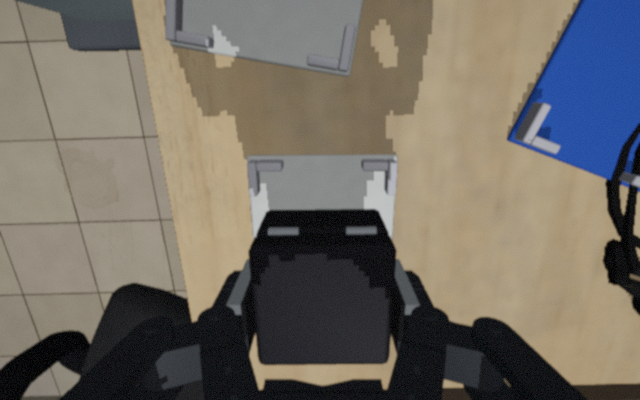

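```bash
python3 - <<'E'
from h import *
m=camera_model("wrist");m["T"]=np.load("w22.npz")["T"]
p=w(m,[(248,157),(397,155)],4);print(p)
E
python3 -m handwheel '[[[2.2,-0.8,9],[0,0,0],255],[[2.2,-0.8,18],[0,0,0],255],[[2.2,-0.8,25],[0,0,0],255],[[2.2,-0.8,29],[0,0,0],255],[[2.2,-0.8,29],[0,0,0],255]]';python3 - <<'E'
from h import *
np.savez("w23.npz",T=camera_model("wrist")["T"]);im=grab_frame("wrist")[:,:,::-1];cv2.imwrite("pics/w23.png",im)
print(rel([446.5,-365.2,17.2],-1.6), read_state()["gripper_width"])
E
```

```text
[[ 405.89110312 -320.46304336]
 [ 489.89093917 -321.76606508]]
clock: 26.85
position: [445.8, -364.5, 20.0]
tool_rot: [-0.0, 0.717, 0.697, 0.0]
contact_force: [-0.6, 0.1, -2.0]
gripper_width: 0.642
(array([ 446. , -364.7,   20.4]), 26.9, [array([-0.5,  0.5,  3.2]), array([ 0.04, -0.01, -0.05]), array([-2.0000e-02, -7.0000e-02,  1.7995e+02])]) 0.6439453685825262
```

View pics/w23.png

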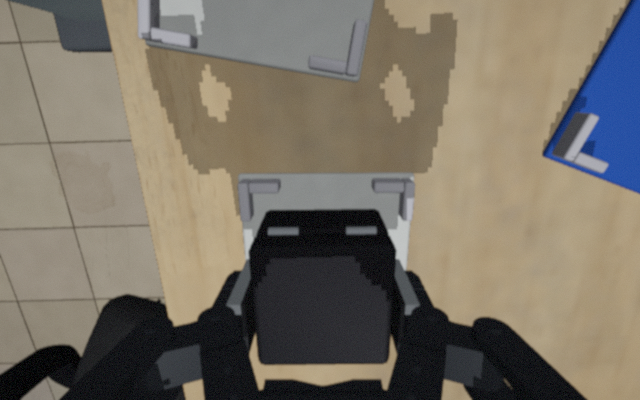

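```bash
python3 -m handwheel '[[[-0.3,0.7,1.5],[0,0,0],255],[[-0.3,0.7,2.7],[0,0,0],255],[[-0.3,0.7,3.8],[0,0,0],255],[[-0.3,0.7,3.8],[0,0,0],255]]'
```

```text
clock: 27.4
position: [446.9, -365.2, 17.2]
tool_rot: [0.001, 0.717, 0.697, 0.0]
contact_force: [-1.2, 1.3, 1.3]
gripper_width: 0.647
```

```bash
python3 -m handwheel '[[[0,0,0.3],[0,0,0],70],[[0,0,0.3],[0,0,0],30],[[0,0,0.3],[0,0,0],0],[[0,0,0.3],[0,0,0],0]]';python3 -m handwheel '[[[0,0,-3],[0,0,0],0],[[0,0,-15],[0,0,0],0],[[0,0,-50],[0,0,0],0],[[0,0,-100],[0,0,0],0],[[0,0,-110],[0,0,0],0]]';python3 - <<'E'
from h import *
np.savez("w24.npz",T=camera_model("wrist")["T"]);im=grab_frame("wrist")[:,:,::-1];cv2.imwrite("pics/w24.png",im)
print(rel([436,70,110],22.8), read_state()["gripper_width"])
E
```

```text
clock: 27.9
position: [446.8, -365.1, 16.5]
tool_rot: [0.0, 0.717, 0.697, 0.0]
contact_force: [0.2, -0.2, -0.4]
gripper_width: 1.001
clock: 28.52
position: [449.1, -367.5, 131.6]
tool_rot: [0.005, 0.717, 0.697, 0.0]
contact_force: [0.4, -1.1, 0.4]
gripper_width: 1.003
(array([ 448.7, -367.1,  131. ]), 28.575, [array([436.7, -25.3,  18.6]), array([  0.3 ,   0.38, -24.44]), array([  0.52,  -0.41, 155.56])]) 1.0003470898178772
```

View pics/w24.png

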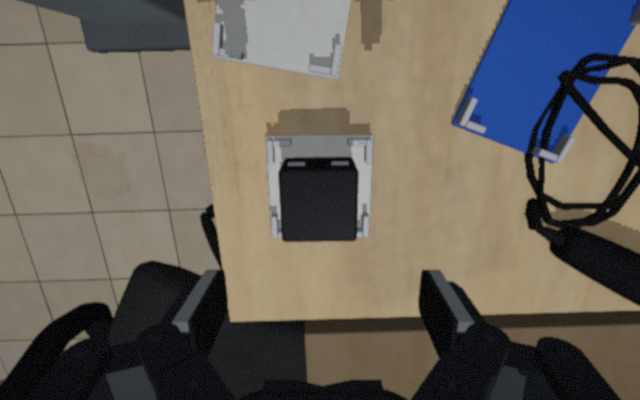

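```bash
python3 -m handwheel '[[[30,-2,0],[0,0,-2],0],[[80,-4,0],[0,0,-6],0],[[130,-7,0],[0,0,-9],0],[[180,-10,0],[0,0,-12],0],[[230,-13,0],[0,0,-12],0]]';python3 - <<'E'
from h import *
print(rel([437,80,120],22.8))
E
```

```text
clock: 29.2
position: [439.0, -132.8, 125.4]
tool_rot: [-0.001, 0.64, 0.768, 0.0]
contact_force: [1.4, 0.3, -0.6]
gripper_width: 0.999
(array([ 439. , -132.8,  125.4]), 29.2, [array([209.7,  36.3,   5.6]), array([ -0.02,  -0.07, -12.45]), array([-1.0000e-01,  3.0000e-02,  1.6755e+02])])
```

```bash
python3 -m handwheel '[[[45,8,0],[0,0,-3],0],[[95,16,0],[0,0,-6],0],[[145,25,0],[0,0,-9],0],[[190,33,0],[0,0,-12.4],0],[[207,36,0],[0,0,-12.4],0]]';python3 -m handwheel '[[[0,0,0],[0,0,0],0],[[0,0,0],[0,0,0],0]]';python3 - <<'E'
from h import *
np.savez("w25.npz",T=camera_model("wrist")["T"]);im=grab_frame("wrist")[:,:,::-1];cv2.imwrite("pics/w25.png",im)
print(rel([438,67,120],22.8))
cv2.imwrite("pics/w25c.png",cv2.resize(im[130:320,240:420],None,fx=3.1,fy=3.1,interpolation=cv2.INTER_CUBIC))
E
```

```text
clock: 29.82
position: [436.8, 77.4, 125.4]
tool_rot: [-0.001, 0.552, 0.834, -0.0]
contact_force: [0.2, -1.1, -0.7]
gripper_width: 0.998
clock: 30.08
position: [437.9, 74.9, 125.8]
tool_rot: [-0.0, 0.554, 0.833, -0.0]
contact_force: [-0.5, 0.6, 0.3]
gripper_width: 0.999
(array([438.1,  74.6, 126. ]), 30.125, [array([-7., -3.,  6.]), array([-0.01,  0.02, -0.1 ]), array([3.000e-02, 1.000e-02, 1.799e+02])])
```

View pics/w25.png

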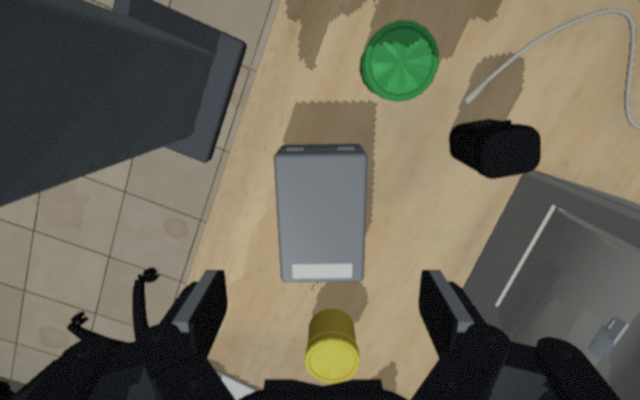

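View pics/w25c.png

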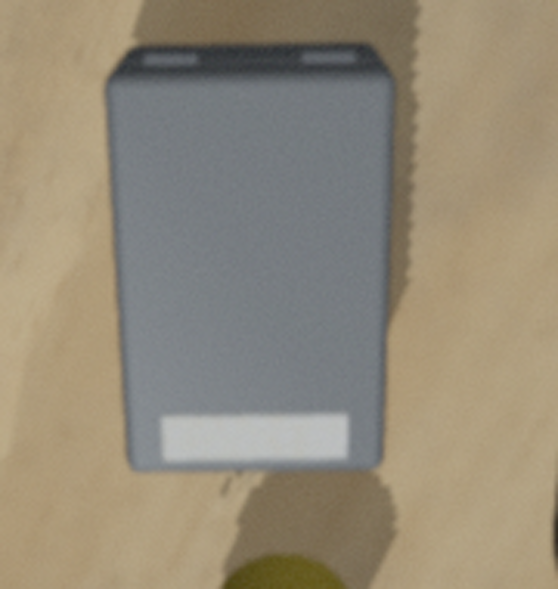

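```bash
python3 - <<'E'
from h import *
m=camera_model("wrist");m["T"]=np.load("w25.npz")["T"]
p=w(m,[(240+x/3.1,130+y/3.1) for x,y in((105,80),(393,78),(383,470),(129,471))],44);print(p,p.mean(0))
for i in range(4):
    d=p[(i+1)%4]-p[i];print(np.hypot(*d),np.degrees(np.arctan2(d[1],d[0])))
c=p.mean(0);print(rel([c[0],c[1],10],23.5))
E
```

```text
[[391.21118499  98.93483207]
 [448.37748601 123.36181807]
 [487.38096827  34.4474623 ]
 [429.92791317   9.99950686]] [439.22438811  66.68590483]
62.166418722979394 23.136870789754767
97.09291575187427 -66.31469256807038
62.43841818637324 -156.9488283652079
96.99730465935343 113.52521527604287
(array([438.1,  74.6, 126. ]), 30.125, [array([ -7.7,  -2. , 116. ]), array([-0.01,  0.02, -0.8 ]), array([3.000e-02, 1.000e-02, 1.792e+02])])
```

```bash
python3 -m handwheel '[[[-7.7,-2,20],[0,0,-0.6],0],[[-7.7,-2,45],[0,0,-0.6],0],[[-7.7,-2,70],[0,0,-0.6],0],[[-7.7,-2,75],[0,0,-0.6],0],[[-7.7,-2,75],[0,0,-0.6],0]]';python3 - <<'E'
from h import *
im=grab_frame("wrist")[:,:,::-1];cv2.imwrite("pics/w26.png",im)
print(rel([439.2,66.7,11],23.3))
E
```

```text
clock: 30.75
position: [439.7, 66.9, 51.5]
tool_rot: [0.0, 0.55, 0.835, 0.0]
contact_force: [0.1, -0.3, -0.6]
gripper_width: 1.0
(array([440.3,  67. ,  52.1]), 30.8, [array([ 0.2, -1.3, 41.1]), array([0.1 , 0.05, 0.01]), array([-8.0000e-02,  1.6000e-01, -1.7999e+02])])
```

View pics/w26.png

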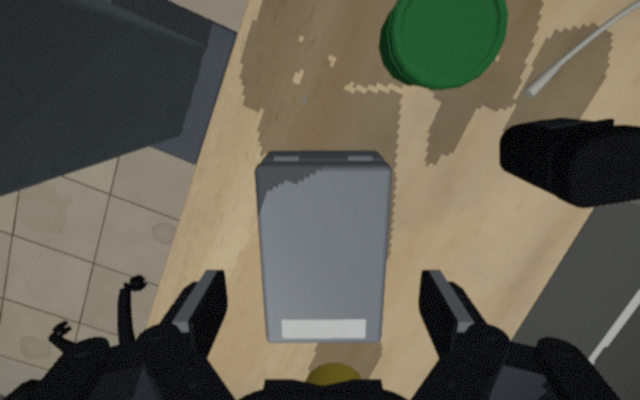

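```bash
python3 -m handwheel '[[[0,0,12],[0,0,0],0],[[0,0,25],[0,0,0],0],[[0,0,36],[0,0,0],0],[[0,0,41],[0,0,0],0],[[0,0,41],[0,0,0],0]]';python3 -m handwheel '[[[0,0,0],[0,0,0],40],[[0,0,0],[0,0,0],100],[[0,0,0],[0,0,0],255],[[0,0,0],[0,0,0],255],[[0,0,0],[0,0,0],255]]';python3 -m handwheel '[[[0,0,0],[0,0,0],255],[[0,0,0],[0,0,0],255]]';python3 - <<'E'
from h import *
np.savez("w27.npz",T=camera_model("wrist")["T"]);cv2.imwrite("pics/w27.png",grab_frame("wrist")[:,:,::-1]);print(rel([434.5,70,100],23.3))
E
```

```text
clock: 31.42
position: [439.1, 67.5, 9.8]
tool_rot: [-0.0, 0.549, 0.836, -0.0]
contact_force: [-0.6, -0.3, 0.8]
gripper_width: 1.001
clock: 32.05
position: [440.6, 67.4, 11.1]
tool_rot: [0.001, 0.549, 0.836, 0.001]
contact_force: [-0.2, -0.4, 5.2]
gripper_width: 0.741
clock: 32.3
position: [440.5, 67.5, 11.1]
tool_rot: [0.001, 0.549, 0.836, 0.001]
contact_force: [0.5, -0.4, 6.0]
gripper_width: 0.739
(array([440.6,  67.4,  11.1]), 32.35, [array([  4.7,  -4.3, -88.9]), array([0.13, 0.06, 0.06]), array([-9.0000e-02,  2.1000e-01, -1.7994e+02])])
```

View pics/w27.png

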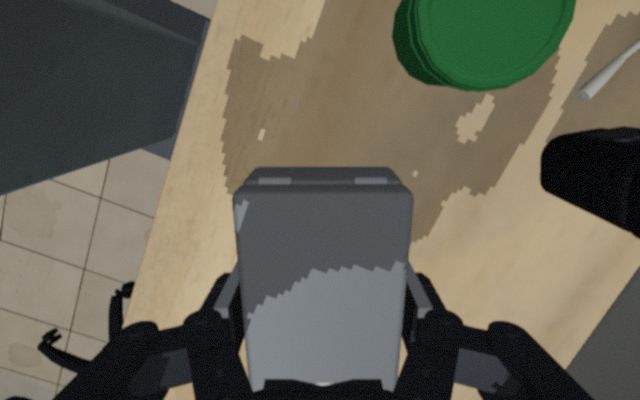

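```bash
python3 -m handwheel '[[[0,0,-4],[0,0,0],255],[[0,0,-12],[0,0,0],255],[[0,0,-35],[0,0,0],255],[[0,0,-70],[0,0,0],255],[[0,0,-105],[0,0,0],255]]';python3 - <<'E'
from h import *
K=camera_model("wrist")["mtx"]
T=np.array([[0,-.946,-.325,82.7],[1,0,0,0],[0,-.325,.946,-142.3],[0,0,0,1.]])
R3=T[:3,:3]
def tp(u,v,z):
    d=R3@np.linalg.inv(K)@[u,v,1]; return T[:3,3]+d*(z+142.3)/d[2]
for p in((322.5,191),(234,192),(412,191)):print(tp(*p,-32.9))
im=grab_frame("wrist")[:,:,::-1];cv2.imwrite("pics/w28.png",im)
print(rel([428.8,-206.4,115],-10.9), read_state()["gripper_width"])
E
```

```text
clock: 32.98
position: [438.7, 67.4, 116.2]
tool_rot: [-0.0, 0.549, 0.836, -0.0]
contact_force: [0.6, -0.0, -2.4]
gripper_width: 0.739
[ 4.94254296e+01 -2.65050852e-02 -3.29000000e+01]
[ 49.07168296 -29.98927054 -32.9       ]
[ 49.42542963  30.24434982 -32.9       ]
(array([442.3,  67.5, 120.9]), 33.025, [array([-246.1, -121.1,    5.8]), array([ 0.45,  0.05, 34.27]), array([-7.0000e-02,  5.9000e-01, -1.4573e+02])]) 0.7342508279756563
```

View pics/w28.png

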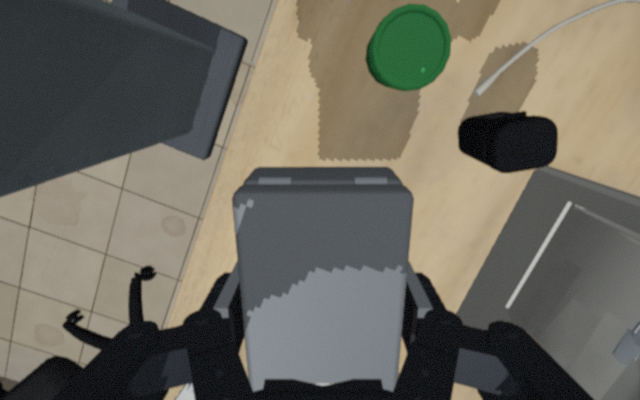

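```bash
python3 -m handwheel '[[[-20,-10,0],[0,0,2],255],[[-55,-27,0],[0,0,6],255],[[-95,-47,0],[0,0,10],255],[[-135,-67,0],[0,0,14],255],[[-175,-86,0],[0,0,18],255]]';python3 -m handwheel '[[[0,0,0],[0,0,0],255]]';python3 - <<'E'
from h import *
print(rel([428.8,-190,115],-10.9))
E
```

```text
clock: 33.65
position: [429.3, -128.5, 115.4]
tool_rot: [0.0, 0.674, 0.739, 0.0]
contact_force: [1.2, -0.0, -1.6]
gripper_width: 0.741
clock: 33.78
position: [430.2, -129.8, 115.7]
tool_rot: [0.001, 0.675, 0.738, 0.0]
contact_force: [0.5, 0.5, -2.1]
gripper_width: 0.74
(array([ 430.2, -129.8,  115.7]), 33.775, [array([-59.9,  -6.7,   0.7]), array([ 0.1 ,  0.05, 15.99]), array([-7.0000e-02,  1.5000e-01, -1.6401e+02])])
```

```bash
python3 -m handwheel '[[[-20,-2,0],[0,0,4],255],[[-40,-4,0],[0,0,9],255],[[-60,-6,0],[0,0,14],255],[[-60,-6,0],[0,0,16],255],[[-60,-6,0],[0,0,16],255]]';python3 -m handwheel '[[[0,0,0],[0,0,0],255],[[0,0,0],[0,0,0],255]]';python3 - <<'E'
from h import *
np.savez("w29.npz",T=camera_model("wrist")["T"]);im=grab_frame("wrist")[:,:,::-1];cv2.imwrite("pics/w29.png",im)
print(rel([428.8,-206.4,15],-10.9))
E
```

```text
clock: 34.4
position: [429.2, -186.3, 115.2]
tool_rot: [-0.0, 0.769, 0.639, 0.0]
contact_force: [-0.2, -0.8, -1.1]
gripper_width: 0.734
clock: 34.65
position: [429.5, -186.9, 115.4]
tool_rot: [0.0, 0.769, 0.639, 0.0]
contact_force: [-0.3, 0.7, -1.8]
gripper_width: 0.738
(array([ 429.6, -187.1,  115.4]), 34.7, [array([-19.2,   2.7, 100.4]), array([ 0.05, -0.02,  0.31]), array([ 3.0000e-02,  8.0000e-02, -1.7969e+02])])
```

View pics/w29.png

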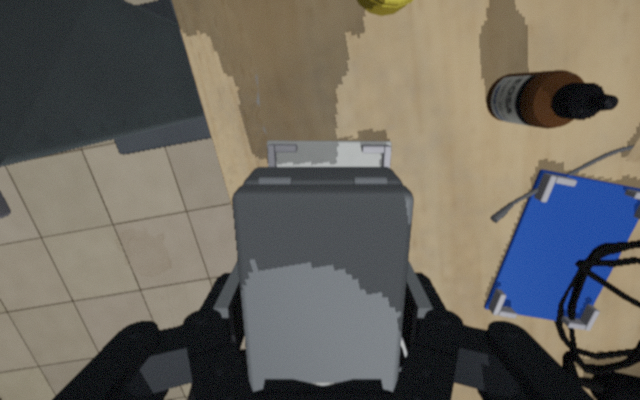

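```bash
python3 - <<'E'
from h import *
m=camera_model("wrist");m["T"]=np.load("w29.npz")["T"]
p=w(m,[(267,141.5),(391,140.5)],4);print(p,p.mean(0)); d=p[1]-p[0];print(np.hypot(*d),np.degrees(np.arctan2(d[1],d[0])))
E
python3 -m handwheel '[[[-10,1.5,10],[0,0,0.3],255],[[-19,2.7,25],[0,0,0.3],255],[[-19,2.7,45],[0,0,0.3],255],[[-19,2.7,65],[0,0,0.3],255],[[-19,2.7,65],[0,0,0.3],255]]';python3 -m handwheel '[[[0,0,0],[0,0,0],255],[[0,0,0],[0,0,0],255]]';python3 - <<'E'
from h import *
m=camera_model("wrist");np.savez("w30.npz",T=m["T"]);im=grab_frame("wrist")[:,:,::-1];cv2.imwrite("pics/w30.png",im)
print(rel([428.8,-206.4,15],-10.9))
E
```

```text
[[ 396.01215548 -135.08529648]
 [ 487.20001519 -151.38276862]] [ 441.60608533 -143.23403255]
92.63278769581942 -10.13315096541548
clock: 35.33
position: [426.6, -206.0, 48.0]
tool_rot: [-0.002, 0.772, 0.636, -0.0]
contact_force: [-1.0, 0.4, -1.3]
gripper_width: 0.74
clock: 35.58
position: [429.6, -207.4, 51.2]
tool_rot: [0.001, 0.771, 0.636, 0.001]
contact_force: [0.7, -0.0, -2.3]
gripper_width: 0.741
(array([ 429.6, -207.4,   51.3]), 35.625, [array([ 0.8, -1.1, 36.3]), array([ 0.16,  0.03, -0.05]), array([ 5.0000e-02, -2.4000e-01,  1.7995e+02])])
```

View pics/w30.png

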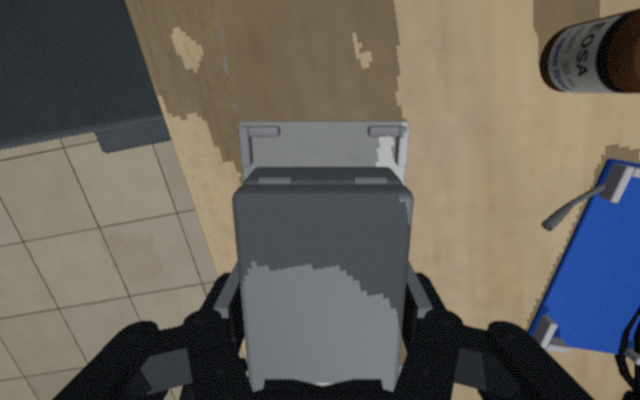

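```bash
python3 -m handwheel '[[[0.5,0,9],[0,0,0],255],[[0.5,0,18],[0,0,0],255],[[0.5,0,26],[0,0,0],255],[[0.5,0,31],[0,0,0],255],[[0.5,0,31],[0,0,0],255]]';python3 - <<'E'
from h import *
m=camera_model("wrist");np.savez("w31.npz",T=m["T"]);im=grab_frame("wrist")[:,:,::-1];cv2.imwrite("pics/w31.png",im)
print(rel([428.8,-206.4,15],-10.9))
E
```

```text
clock: 36.25
position: [428.5, -206.0, 18.8]
tool_rot: [-0.0, 0.771, 0.636, 0.0]
contact_force: [0.1, 0.6, -1.6]
gripper_width: 0.735
(array([ 428.9, -206.2,   19.2]), 36.3, [array([-0.2, -0. ,  4.2]), array([ 0.03, -0.02, -0.04]), array([-3.0000e-02, -5.0000e-02,  1.7996e+02])])
```

View pics/w31.png

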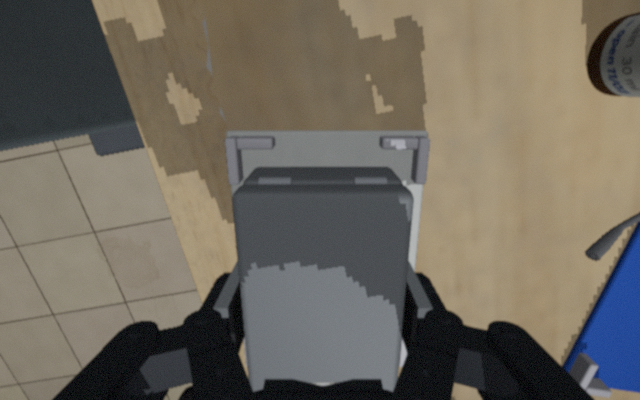

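```bash
python3 - <<'E'
from h import *
m=camera_model("wrist");m["T"]=np.load("w31.npz")["T"]
p=w(m,[(227,131),(428,131)],4);print(p.mean(0)-65*np.array([np.cos(np.radians(79.1)),np.sin(np.radians(79.1))]))
E
python3 -m handwheel '[[[-0.2,1.7,1.5],[0,0,0],255],[[-0.2,1.7,2.7],[0,0,0],255],[[-0.2,1.7,4],[0,0,0],255],[[-0.2,1.7,4.4],[0,0,0],255],[[-0.2,1.7,4.4],[0,0,0],255]]'
```

```text
[ 429.73484396 -207.11391186]
clock: 36.92
position: [430.6, -206.8, 15.2]
tool_rot: [0.0, 0.771, 0.636, 0.0]
contact_force: [0.1, -0.0, -1.0]
gripper_width: 0.74
```

```bash
python3 -m handwheel '[[[0,0,0.5],[0,0,0],255],[[0,0,0.9],[0,0,0],255],[[0,0,0.9],[0,0,0],255]]'; python3 -m handwheel '[[[0,0,0.9],[0,0,0],60],[[0,0,0.9],[0,0,0],30],[[0,0,0.9],[0,0,0],0],[[0,0,0.9],[0,0,0],0]]'; python3 -m handwheel '[[[0,0,-3],[0,0,0],0],[[0,0,-15],[0,0,0],0],[[0,0,-50],[0,0,0],0],[[0,0,-100],[0,0,0],0],[[0,0,-150],[0,0,0],0]]';python3 -m handwheel '[[[0,0,-20],[0,0,0],0],[[0,0,-30],[0,0,0],0],[[0,0,-30],[0,0,0],0]]'; python3 - <<'E'
from h import *
for n in("side","scene","wrist"):
    if n=="wrist":np.savez("w32.npz",T=camera_model(n)["T"])
    cv2.imwrite(f"pics/{n}32.png",grab_frame(n)[:,:,::-1])
im=cv2.imread("pics/side32.png");cv2.imwrite("pics/side32c.png",cv2.resize(im[140:340,220:400],None,fx=3,fy=3,interpolation=cv2.INTER_CUBIC))
E
```

```text
clock: 37.3
position: [430.6, -206.8, 15.1]
tool_rot: [0.0, 0.771, 0.636, 0.0]
contact_force: [-3.2, 1.8, 8.7]
gripper_width: 0.739
clock: 37.8
position: [430.6, -206.8, 13.2]
tool_rot: [0.0, 0.771, 0.636, 0.0]
contact_force: [-0.4, -0.2, 0.0]
gripper_width: 1.0
clock: 38.42
position: [430.3, -206.7, 165.5]
tool_rot: [0.001, 0.771, 0.636, 0.0]
contact_force: [0.7, -0.6, -0.1]
gripper_width: 0.999
clock: 38.8
position: [430.6, -206.9, 193.8]
tool_rot: [0.001, 0.771, 0.636, 0.001]
contact_force: [-0.4, 0.6, -0.4]
gripper_width: 1.001
```

View pics/wrist32.png

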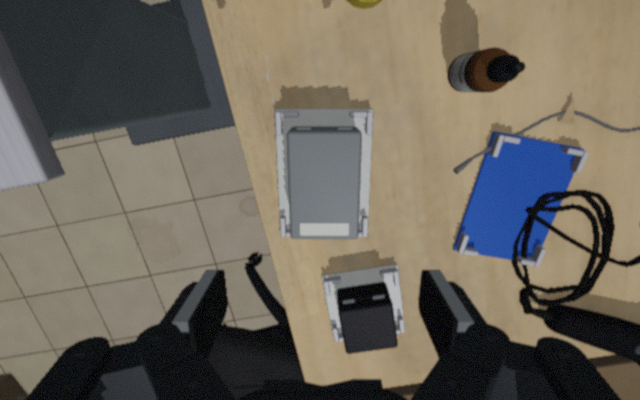

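View pics/side32c.png

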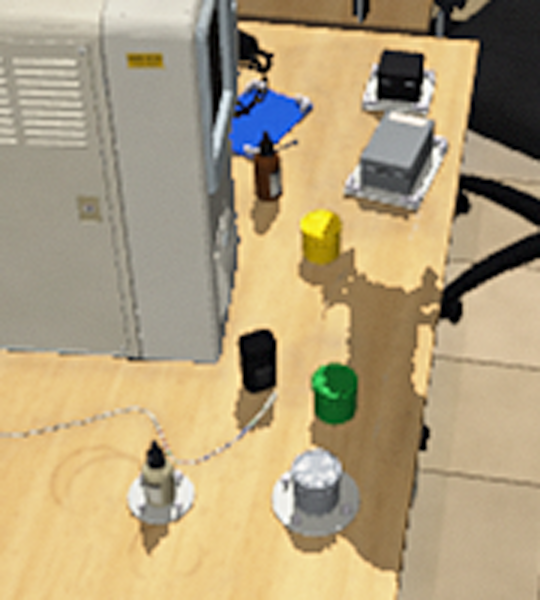

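```bash
python3 - <<'E'
from h import *
m=camera_model("wrist");m["T"]=np.load("w32.npz")["T"]
print("oblong",w(m,[(287,132),(361,131),(361,237),(290,238)],48).mean(0),"plate",w(m,[(275,110),(373,110),(369,237),(281,237)],4).mean(0))
print("square",w(m,[(337,306),(393,301),(396,347),(346,352)],48).mean(0))
m=camera_model("side");c=lambda x,y:[220+x/3-.33,140+y/3-.33]
print(w(m,[c(154,443)],82),w(m,[c(317,467)],48))
print(read_state()["contact_force"])
finish_job()
E
```

```text
oblong [ 430.30090851 -206.70968799] plate [ 429.74635506 -209.1141846 ]
square [ 445.73558124 -361.48696308]
[[588.06069377 324.4264458 ]] [[440.46627203 300.35546548]]
[-0.27272616  0.20360796 -0.1644143 ]
the job is handed in; nothing more can be done
```

I worked down the pile, set all four things on their own plates and let them go, and handed the job in at about 39 s. The hand-in gives no verdict, so my camera checks are the only evidence.

| Thing | Last check, offset from plate centre | Allowed |
|---|---|---|
| Bottle | about 4 mm (coarse side camera) | 15 mm |
| Tin | about 3 mm (coarse side camera) | 15 mm |
| Square case | 2–3 mm (wrist camera) | 15 mm |
| Oblong case | 2–3 mm (wrist camera) | 15 mm |

- **Bottle and tin:** The wrist camera put both within about 1 mm just before release. The looser figures are from the side camera, which sees only to 2–3 mm per pixel.
- **Final pictures:** All four things stand upright between their brackets or pins. The canister and amber bottle stand upright and look unmoved, though I did not measure them. The gripper is open and clear, with near-zero force.
- **Disagreements:** My measurements of the oblong plate's centre along y ran from -206.4 to -209.8 mm (corner brackets blur its outline). The side and scene cameras disagreed with the wrist camera by about 1 cm on the bottle tip at the start, so I relied on the wrist camera.
- **Wrist joint limit:** Early on, a move stopped short when the last joint reached its range limit and the tool tilted about 2°. I corrected it by turning the tool before any grasp.

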